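# Open the belt guard and hold the idler back for a new belt

### The job

The drive belt of the graver sharpener is off and I want to slip a new one on. Take the red flat-blade screwdriver from the wooden tool block, put its blade into the slot in front of the sharpener's black belt guard and lever the orange spring catch away from the guard until the guard springs open, then stand the screwdriver back in its hole in the block and let go of it. Then reach into the belt bay with your fingers, swing the idler arm by its orange post against its spring until it is hard against its stop, and keep holding it there: finish while still holding it, with the guard open and everything else on the bench left where it is.

Things in the scene. Friction and masses are not known exactly. Their poses are not given: they have to be found in the camera images.
- sharpener: Graver sharpener: low grey machine, fixed, rim 62 mm high. Its x points from the front (slot side) to the back (guard hinge), y left to the lap disc, z up. Origin: on the bench under the middle of the belt bay. Housing in this frame (mm): x -83 (dial -93) to 66, y -83 to 207. y below 76 is the bay under the black guard; beyond it a closed part with a 96 mm lap disc, 81 high at its screw.
- bay_floor (a point): Middle of the floor of the belt bay, 12 mm above the bench. In the sharpener's frame (mm) the open bay is x -47 to 60, y -77 to 76; its walls are 62 high. Two pulleys and everything else fixed in it are below z 30, but for the idler arm's pivot stud, 37 high.
- catch_slot (a point): Middle of the mouth of the slot for the blade, at rim height (62 mm). The slot is 11 mm wide along the sharpener's x, 34 mm long along its y and 24 mm deep. Its rear side (+x) is the front edge of the closed guard, its front side (-x) the upright face of the orange catch, which reaches 20 mm down; the catch's two hooks at the slot's ends stand 3.5 mm above the rim.
- catch (a joint): Orange spring catch, slide in m: 0 at rest, grows as it is pushed along the sharpener's -x (away from the guard), 0.009 at the end. It pushes back with 2.4 N at first, 4 N at 4 mm. From 0.004 on its hooks are clear of the guard, which then springs up by itself; the catch springs back when let go.
- guard (a joint): Black belt guard, 112 x 146 x 4 mm, flush with the rim when shut, hinged at the back of the bay (axis along the sharpener's y, at x 62, z 60 mm). Hinge in rad: 0 shut, grows as it opens up and back; its spring takes it to 2.2, fully open, in about a second and keeps it there.
- guard_edge (a point): Middle of the guard's front edge, 112 mm from its hinge.
- idler (a joint): Idler arm in the belt bay, hinge in rad about a vertical axis: 0 at rest, grows as the arm turns clockwise seen from above, which brings its post towards the front of the sharpener; 0.70 is its stop. A spring turns it back to 0 whenever it is let go; it takes about 3.5 N at the post to start and 6.2 N at the stop.
- idler_pivot (a point): Point on the idler arm's vertical hinge axis, on the sharpener, 36 mm above the bench.
- idler_post (a point): Centre of the top of the idler arm's upright orange post: diameter 14 mm, from 31 to 56 mm above the bench, 65 mm from the hinge axis; below it are a thin steel arm and a black 24 mm roller. At rest there are 47 mm between the post and the rear wall of the bay and nothing higher than 30 mm around it.
- tool_block: Wooden block, 150 x 56 x 70 mm, fixed to the bench. Origin: middle of its underside; x along its length, z up. Three vertical holes, 13.5 mm wide and 64 mm deep, at x = -50, 0 and 50 mm on its centre line, each with a driver standing in it.
- screwdriver: Flat-blade screwdriver, red handle with black bands, 145 mm long, 40 to 85 g, upright, blade down, in one of the block's holes (which one varies). Origin: on its axis at the lower end of the handle, which rests on the block (70 mm above the bench); z up along the handle. Handle: 24 mm diameter, 85 mm long. Below it 60 mm of 6 mm round shaft ending in a blade 7 x 2 mm.
- hex_driver: Hex driver of the same shape with a blue handle in another hole of the block; origin as the screwdriver's. Leave it.
- scriber: Scriber of the same shape with a green handle in another hole of the block; origin as the screwdriver's. Leave it.
- loupe: Bystander: black watchmaker's loupe, 38 mm wide, 30 mm high.
- parts_pot: Bystander: small pot with a dark blue screw lid, 43 mm wide, 31 mm high.

How it is judged:
By the outcome, as a careful person would: the job done as asked, in the order asked, and still so for the second after the job is handed in, while the arm keeps its last pose, push and grip.
It also fails if it takes over 50 s, if anything falls off the work surface, if the arm or the gripper's body presses on something with over 40 N, if the wrist force passes 120 N, or if a joint passes its speed limit or range.

### The arm

A 6-joint arm with a two-finger parallel gripper is mounted at the origin on the work surface; the furniture and walls round the work are solid. World frame = base frame: x ahead of the robot, y to its left, z up, the work surface at z = 0. Lengths are in m, angles in rad, forces in N, time in s.
With the tool pointing down it reaches from about 0.4 to 0.825 m from the base axis. Payload 7 kg.
Tool frame: the origin (TCP) lies between the finger pads; the fingertips stand 11 mm ahead of it and the grasp point (between the pads) lies 8 mm behind it; x points along the fingers, z is the direction in which the jaws open and shut, and the axes are right-handed (so a half turn about x gives the same grasp; the last joint's range is limited). The gripper opens to 88 mm and grips with 3 to 60 N. Pads are 19 mm wide; open, the fingers measure 130 mm over their backs; the gripper's body (78 mm by 193 mm) begins 47 mm behind the grasp point.
Start: joints at [1.561, 0.359, 0.012, 0, -1.224, -0.288], TCP at [0.198, 0.645, 0.238] pointing down, gripper open.
Joint ranges: [-3.07, 3.07], [-1.43, 2.12], [-1.02, 1.25], [-3.03, 1.67], [-3.05, -0], [-3.03, 3.03]. Speed limits (rad/s): [2.39, 2.39, 3.01, 3.14, 3.14, 3.14].

### API

Orientations are given as [roll, pitch, yaw] about the fixed x, y, z axes, in that order (R = Rz(yaw) Ry(pitch) Rx(roll)).
In Python, from station import arm gives the robot as it stands.
- The arm moves only by the tool jog_arm, never from a script. Its argument "motion" is a list of rows, each an object of numbers: "dx", "dy", "dz": the shift along the tool's x, y, z in m; "twist": the turn about the tool's x in degrees. In form: [{"dx": .., "dy": .., "dz": .., "twist": ..}, ...]. A call has 1 to 20 rows; each row is the pose to reach, as a shift and turn from the pose commanded when the call began, along the tool's axes at that moment; what a row does not reach only later rows make up. A row lasts 1/12 s, in which the tool goes at most 41.7 mm and 7.16 degrees, less where a joint would pass 70% of its speed; a pose out of reach is approached as far as the arm can. A call with a gripper value outside its range is refused whole. "gripper" is the finger opening in m, from 0 to 0.0876, set as the call begins (left out, the last holds). The fingers move at their own pace and stop on an object; "newtons" is the grip in N (left out, the last holds). Time passes only in rows, so rows that repeat a pose let the fingers close. It gives the time, the measured TCP pose, the force and the opening at its end, in the units of the state.
- arm.get_state(): the state, without advancing time (a new reading comes with each control period).
- arm.grab_frame(name): name is "scene" or "top" or "wrist"; returns the picture (480x640x3 uint8, red, green, blue); there is no depth.
- arm.camera_model(name): a dict with "camera_matrix" (3x3 intrinsics, pixels), "eye" and "attitude" of the camera in the world. Camera axes: x right, y down, z forward; pixel columns grow to the right and rows downward; lengths in m; the calibration is good to about 2 mm. A picture is of the moment at which its call begins: read the wrist's pose just before it. camera_model takes no time and is no camera call; for the wrist camera it gives the pose at the moment of the call.
- arm.job_done(): hands the job in, once; it reports no verdict.
The state is a dict: "t": time; "q": joint angles; "qd": joint speeds; "joint_efforts": joint torques, N m; "eef_pos": TCP position; "ee_rot": TCP orientation; "force": force on the tool from outside, world axes, zero at the start; "moment": the same for the moment, N m; "width": finger opening in m.
Only numpy, scipy, OpenCV 4.12 (cv2) and the standard library are available. Lean on these libraries where they do the work, as an engineer would, in place of code of your own. Each camera call takes 0.05 s, during which the arm holds its last target.

## Working session

There is one attempt and no reset: what is moved stays moved. The work goes in short steps, Python scripts to look and compute and a tool call to move; the robot and the scene stay as the last step left them, time stands still between calls to the robot, and variables do not carry over. Pictures are saved under pics/ and viewed, and the job is handed in when it is done.

Besides the shell and the picture viewer there is one more tool, called after ">>>" by a JSON object that holds its "api" and its "payload". jog_arm: Moves the arm, as the interface text tells. Its arguments: {"type":"object","properties":{"motion":{"type":"array"},"gripper":{"type":"number"},"newtons":{"type":"number"}},"required":["motion"]}

```bash
ls; mkdir -p pics
python3 - <<'E'
from station import arm
import cv2,json
s=arm.get_state(); print({k:(v if not hasattr(v,'tolist') else v.tolist()) for k,v in s.items()})
for n in ['scene','top','wrist']:
    m=arm.camera_model(n); print(n,m)
    f=arm.grab_frame(n); cv2.imwrite(f'pics/{n}0.png',f[:,:,::-1])
E
```

```text
pics
{'t': 0.0, 'q': [1.561116723322363, 0.35942864478938463, 0.011039253331428415, -0.0003790637720487305, -1.2241106246759454, -0.2880883715112798], 'qd': [-1.8573858133086437e-05, 0.0008217205656225329, 0.0013148263746444136, 0.0011452074787067904, 0.0005336372970930276, 0.0002776939994666147], 'joint_efforts': [0.0003209886108379578, -58.27134847640991, 29.305456280708313, 6.997084468603134, 0.006957204022910446, -0.00014933633337932406], 'eef_pos': [0.19791990291266376, 0.6448194262510086, 0.2365819342520084], 'ee_rot': [0.08193302768158084, 1.5690557581799291, -1.786760377052797], 'force': [-1.0043845253987322, 0.28681872694949534, 0.1631110627479056], 'moment': [-0.032951098588347216, 0.009540997880601894, 0.01211997042770718], 'width': 0.08735936428794858}
scene {'camera_matrix': array([[528.18001523,   0.        , 318.67732772],
       [  0.        , 528.18001523, 227.81966173],
       [  0.        ,   0.        ,   1.        ]]), 'eye': array([-0.06479396, -0.56482023,  0.42852632]), 'attitude': array([-1.9703147 ,  0.00403892, -0.75035297])}
top {'camera_matrix': array([[493.28671873,   0.        , 326.81136958],
       [  0.        , 493.28671873, 236.52994072],
       [  0.        ,   0.        ,   1.        ]]), 'eye': array([0.34836453, 0.03568969, 0.91502499]), 'attitude': array([-2.95195371,  0.01398672, -1.58070613])}
wrist {'camera_matrix': array([[349.25539962,   0.        , 322.40336771],
       [  0.        , 349.25539962, 240.71168232],
       [  0.        ,   0.        ,   1.        ]]), 'eye': array([0.26678856, 0.62388268, 0.3844235 ]), 'attitude': array([ 2.87205189e+00, -1.27743769e-03, -1.86834713e+00])}
```

View pics/scene0.png

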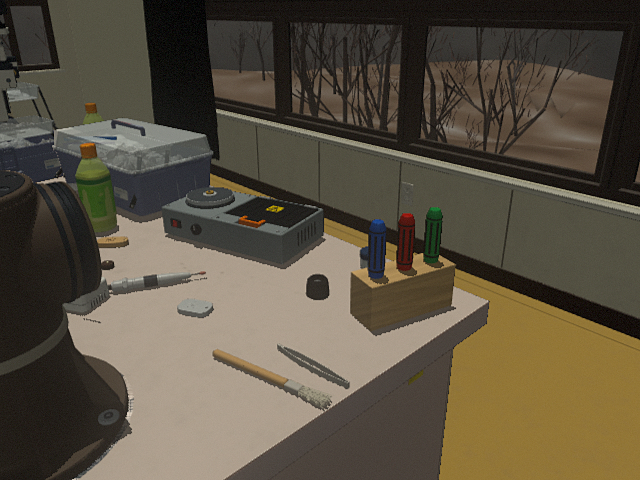

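View pics/top0.png

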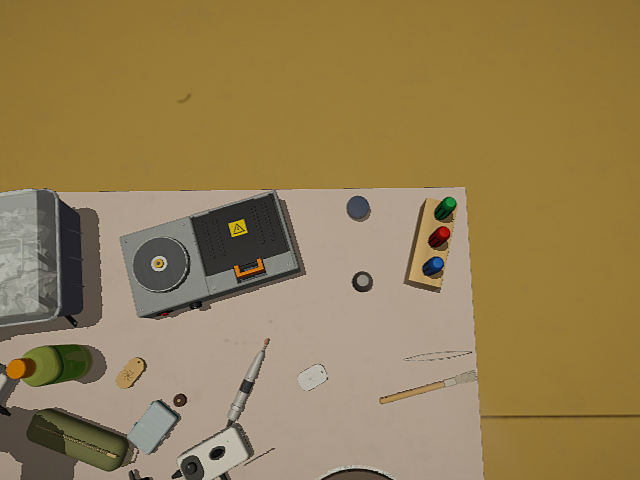

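View pics/wrist0.png

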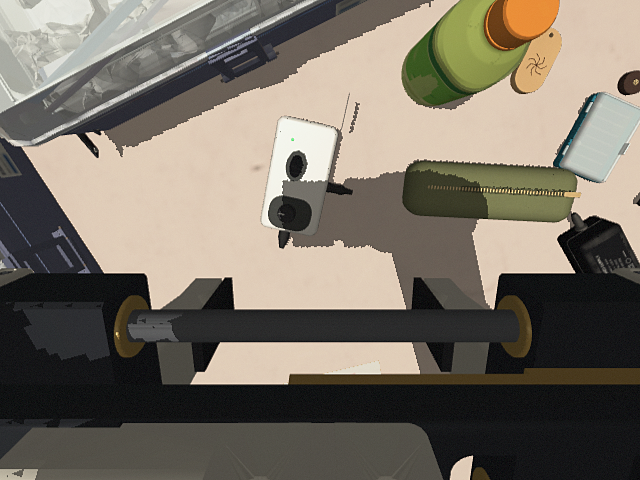

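The screwdriver is the middle of three, at top (440,237). The sharpener is at top (210,255) with its orange catch at (249,268). Next I'll enlarge these areas.

```bash
cat > h.py <<'E'
import numpy as np, cv2
from scipy.spatial.transform import Rotation as R
from station import arm
def cam(m):
    return m['camera_matrix'],np.array(m['eye']),R.from_euler('xyz',m['attitude']).as_matrix()
def toplane(m,uv,z):
    K,e,A=cam(m); d=A@np.linalg.solve(K,np.array([uv[0],uv[1],1.])); return e+d*(z-e[2])/d[2]
def proj(m,p):
    K,e,A=cam(m); c=K@(A.T@(np.array(p)-e)); return c[:2]/c[2]
def crop(img,x0,y0,x1,y1,s,name):
    c=cv2.resize(img[y0:y1,x0:x1],None,fx=s,fy=s,interpolation=cv2.INTER_CUBIC); cv2.imwrite(name,c)
E
python3 - <<'E'
from h import *
t=cv2.imread('pics/top0.png'); s=cv2.imread('pics/scene0.png')
crop(t,110,180,310,330,4,'pics/t_sh.png')
crop(t,340,180,480,300,5,'pics/t_bl.png')
crop(s,150,170,350,280,4,'pics/s_sh.png')
E
```

```text
(no output)
```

View pics/t_sh.png

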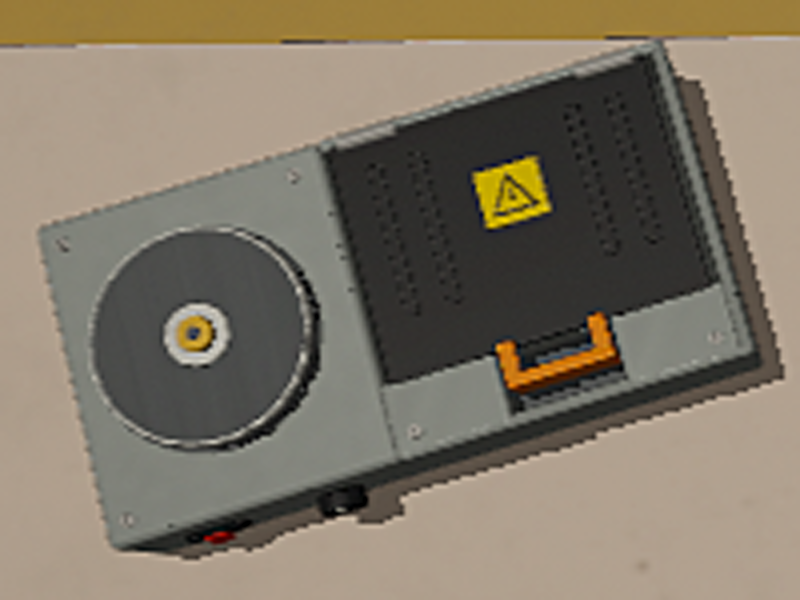

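View pics/t_bl.png

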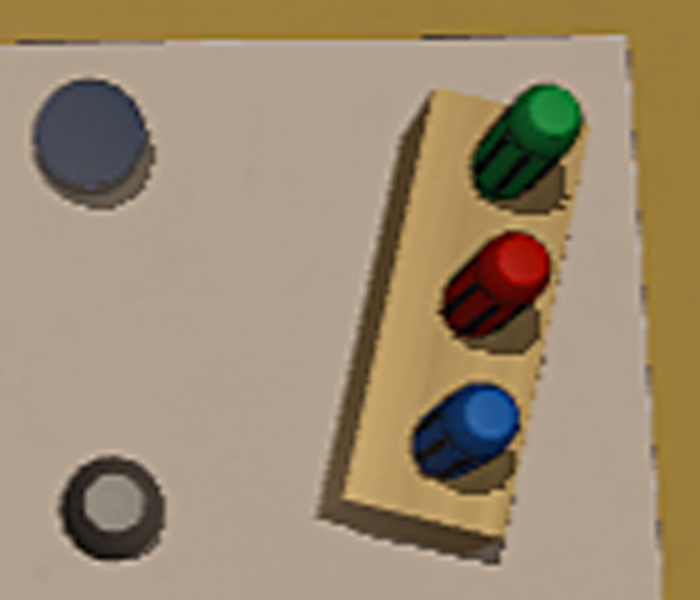

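View pics/s_sh.png

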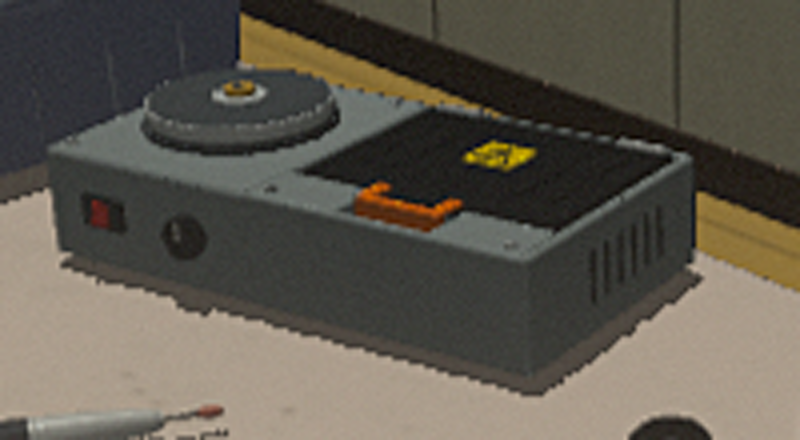

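```bash
cat > fit.py <<'E'
from h import *
def fit2(P,Q):  # P local, Q world -> yaw,t
    P=np.array(P);Q=np.array(Q);a=P-P.mean(0);b=Q-Q.mean(0)
    th=np.arctan2((a[:,0]*b[:,1]-a[:,1]*b[:,0]).sum(),(a*b).sum())
    M=np.array([[np.cos(th),-np.sin(th)],[np.sin(th),np.cos(th)]]);t=Q.mean(0)-M@P.mean(0)
    print('resid mm',np.round(1000*(P@M.T+t-Q),1).tolist()); return th,t
E
python3 - <<'E'
from fit import *
m=arm.camera_model('top'); ms=arm.camera_model('scene')
f=lambda L,o,s,z:[toplane(m,(u/s+o[0],v/s+o[1]),z)[:2] for u,v in L]
q=f([(40,228),(662,42),(755,355),(115,548)],(110,180),4,.062)
th,t=fit2([(.066,.207),(.066,-.083),(-.083,-.083),(-.083,.207)],q);print('sharp',np.degrees(th),t)
cs=f([(563,358)],(110,180),4,.062);print('slot guess',cs)
q=f([(433,90),(505,537),(343,498)],(340,180),5,.07)
th,t=fit2([(.075,.028),(-.075,-.028),(-.075,.028)],q);print('block',np.degrees(th),t)
for n,c in dict(g=(555,110),r=(523,258),b=(491,410)).items(): print(n,f([c],(340,180),5,.155))
for n,c in dict(r=(523,258),).items(): print(n,f([c],(340,180),5,.155))
# scene check of corners
for L in [(-.083,-.083,.062),(-.083,-.083,0),(.066,-.083,.062)]: pass
E
```

```text
resid mm [[0.7, 1.6], [1.1, -1.5], [0.0, -1.7], [-1.9, 1.6]]
sharp 16.424976555064347 [0.51191523 0.19675225]
slot guess [array([0.4553988 , 0.17911625])]
resid mm [[0.9, -0.0], [-0.5, 0.2], [-0.4, -0.2]]
block -14.484950708874015 [ 0.49904448 -0.13938872]
g [array([ 0.5475948 , -0.15247461])]
r [array([ 0.49990031, -0.13974636])]
b [array([ 0.45202432, -0.12723756])]
r [array([ 0.49990031, -0.13974636])]
```

```bash
cat >> h.py <<'E'
def rd(s=None):
    s=s or arm.get_state(); M=R.from_euler('xyz',s['ee_rot']).as_matrix(); return np.array(s['eef_pos']),M,s
def jog(target,jawdeg=None,verbose=True):
    p,M,s=rd(); d=M.T@(np.array(target)-p)
    a=np.degrees(np.arctan2(M[1,2],M[0,2])); tw=None
    if jawdeg is not None: tw=-(((jawdeg-a)+90)%180-90)
    print('t',round(s['t'],2),'p',np.round(p,4),'jaw',round(a,2),'toolx',np.round(M[:,0],3),'| d',np.round(d,4),'twist',tw,'F',np.round(s['force'],1),'w',round(s['width'],4),'q6',round(s['q'][5],2))
E
python3 - <<'E'
from h import *
m=arm.camera_model('top'); ms=arm.camera_model('scene')
# bottle cap triangulate
def ray(m,uv):
    K,e,A=cam(m); d=A@np.linalg.solve(K,np.array([*uv,1.])); return e,d/np.linalg.norm(d)
def tri(u1,u2):
    (a,d),(b,e)=ray(m,u1),ray(ms,u2)
    s=np.linalg.lstsq(np.c_[d,-e],b-a,rcond=None)[0]; p=a+s[0]*d;q=b+s[1]*e; return (p+q)/2,np.linalg.norm(p-q)
print('cap',tri((18,369),(88,146)))
print(tri((445,232),(407,216)),tri((130,320),(60,0)))
p,M,s=rd();print(M)
jog((.3,.5,.34),75.5)
jog((.4995,-.1395,.24),75.5)
E
```

```text
cap (array([0.29956997, 0.49968707, 0.17293558]), np.float64(0.0025069237189176297))
(array([ 0.49972735, -0.1408864 ,  0.15271131]), np.float64(5.409941698562405e-05)) (array([0.29267014, 0.26131525, 0.4285841 ]), np.float64(0.14578060602925383))
[[-2.49205395e-04  9.55960219e-01 -2.93496163e-01]
 [-1.30019242e-03 -2.93496234e-01 -9.55959346e-01]
 [-9.99999124e-01  1.43371259e-04  1.31607307e-03]]
t 0.15 p [0.198  0.6449 0.2368] jaw -107.07 toolx [-0.    -0.001 -1.   ] | d [-0.103   0.1401  0.1087] twist -2.567397842706896 F [-0.1 -0.8  0.1] w 0.0874 q6 -0.29
t 0.15 p [0.198  0.6449 0.2368] jaw -107.07 toolx [-0.    -0.001 -1.   ] | d [-0.0022  0.5185  0.6614] twist -2.567397842706896 F [-0.1 -0.8  0.1] w 0.0874 q6 -0.29
```

>>> {"api": "jog_arm", "payload": {"motion": [{"dx": -0.04,"dy": 0.299,"dz": 0.217},{"dx": -0.04,"dy": 0.299,"dz": 0.217},{"dx": -0.04,"dy": 0.299,"dz": 0.217},{"dx": -0.04,"dy": 0.299,"dz": 0.217},{"dx": -0.04,"dy": 0.299,"dz": 0.217},{"dx": -0.04,"dy": 0.299,"dz": 0.217},{"dx": -0.04,"dy": 0.299,"dz": 0.217},{"dx": -0.04,"dy": 0.299,"dz": 0.217},{"dx": -0.04,"dy": 0.299,"dz": 0.217},{"dx": -0.013,"dy": 0.5185,"dz": 0.6614,"twist": -2.5},{"dx": -0.013,"dy": 0.5185,"dz": 0.6614,"twist": -2.5},{"dx": -0.013,"dy": 0.5185,"dz": 0.6614,"twist": -2.5},{"dx": -0.013,"dy": 0.5185,"dz": 0.6614,"twist": -2.5},{"dx": -0.013,"dy": 0.5185,"dz": 0.6614,"twist": -2.5},{"dx": -0.013,"dy": 0.5185,"dz": 0.6614,"twist": -2.5},{"dx": -0.013,"dy": 0.5185,"dz": 0.6614,"twist": -2.5},{"dx": -0.013,"dy": 0.5185,"dz": 0.6614,"twist": -2.5},{"dx": -0.013,"dy": 0.5185,"dz": 0.6614,"twist": -2.5},{"dx": -0.013,"dy": 0.5185,"dz": 0.6614,"twist": -2.5},{"dx": -0.013,"dy": 0.5185,"dz": 0.6614,"twist": -2.5}], "gripper": 0.06}}

```text
invalid input
```

>>> {"api": "jog_arm", "payload": {"motion": [{"dx": -0.04,"dy": 0.299,"dz": 0.217,"twist": 0},{"dx": -0.04,"dy": 0.299,"dz": 0.217,"twist": 0},{"dx": -0.04,"dy": 0.299,"dz": 0.217,"twist": 0},{"dx": -0.04,"dy": 0.299,"dz": 0.217,"twist": 0},{"dx": -0.04,"dy": 0.299,"dz": 0.217,"twist": 0},{"dx": -0.04,"dy": 0.299,"dz": 0.217,"twist": 0},{"dx": -0.04,"dy": 0.299,"dz": 0.217,"twist": 0},{"dx": -0.04,"dy": 0.299,"dz": 0.217,"twist": 0},{"dx": -0.04,"dy": 0.299,"dz": 0.217,"twist": 0}], "gripper": 0.06, "newtons": 40}}

```text
t: 0.9
eef_pos: [0.421, 0.348, 0.2779]
ee_rot: [3.124, 1.571, 1.255]
force: [1.0, 0.2, -0.0]
width: 0.0601
```

>>> {"api": "jog_arm", "payload": {"motion": [{"dx": 0.02,"dy": 0.218,"dz": 0.443,"twist": -2.5},{"dx": 0.02,"dy": 0.218,"dz": 0.443,"twist": -2.5},{"dx": 0.02,"dy": 0.218,"dz": 0.443,"twist": -2.5},{"dx": 0.02,"dy": 0.218,"dz": 0.443,"twist": -2.5},{"dx": 0.02,"dy": 0.218,"dz": 0.443,"twist": -2.5},{"dx": 0.02,"dy": 0.218,"dz": 0.443,"twist": -2.5},{"dx": 0.02,"dy": 0.218,"dz": 0.443,"twist": -2.5},{"dx": 0.02,"dy": 0.218,"dz": 0.443,"twist": -2.5},{"dx": 0.02,"dy": 0.218,"dz": 0.443,"twist": -2.5},{"dx": 0.02,"dy": 0.218,"dz": 0.443,"twist": -2.5},{"dx": 0.02,"dy": 0.218,"dz": 0.443,"twist": -2.5},{"dx": 0.02,"dy": 0.218,"dz": 0.443,"twist": -2.5},{"dx": 0.02,"dy": 0.218,"dz": 0.443,"twist": -2.5},{"dx": 0.02,"dy": 0.218,"dz": 0.443,"twist": -2.5}]}}

```text
t: 2.07
eef_pos: [0.4982, -0.1393, 0.2568]
ee_rot: [-1.286, 1.569, -3.115]
force: [0.1, 0.4, -1.1]
width: 0.0596
```

Run:
```python
from h import *
jog((.4998,-.1400,.112),75.5)
m=arm.camera_model('wrist'); f=arm.grab_frame('wrist')[:,:,::-1]; cv2.imwrite('pics/w1.png',f); np.save('w1.npy',m,allow_pickle=True)
print(proj(m,(.4998,-.14,.155)),proj(m,(.5,-.14,.112)))
```

```text
t 2.07 p [ 0.4982 -0.1393  0.2568] jaw -104.8 toolx [-0.001 -0.    -1.   ] | d [0.1448 0.0019 0.0002] twist -0.3003850688833154 F [ 0.1  0.4 -1.1] w 0.0596 q6 1.21
[322.55076319 242.21681481] [322.46131568 228.41307808]
```

View pics/w1.png

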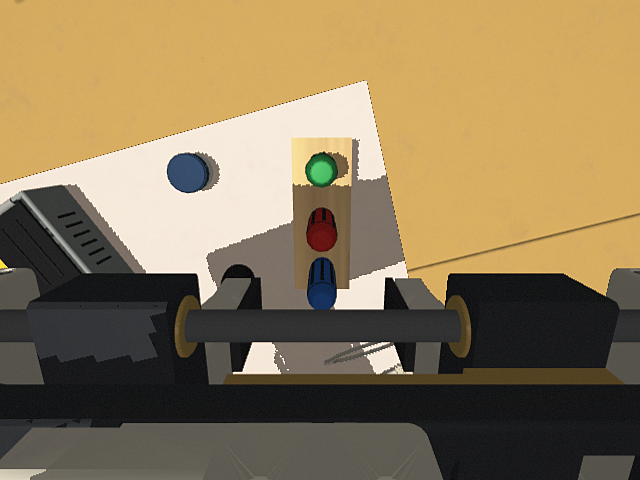

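The red handle top is at (322,236), between the fingers and about where predicted. I'll descend and grip.

>>> {"api": "jog_arm", "payload": {"motion": [{"dx": 0.04,"dy": 0.002,"dz": 0,"twist": 0},{"dx": 0.08,"dy": 0.002,"dz": 0,"twist": 0},{"dx": 0.12,"dy": 0.002,"dz": 0,"twist": 0},{"dx": 0.144,"dy": 0.002,"dz": 0,"twist": 0},{"dx": 0.144,"dy": 0.002,"dz": 0,"twist": 0}]}}

```text
t: 2.53
eef_pos: [0.497, -0.1365, 0.1088]
ee_rot: [-1.351, 1.562, 3.108]
force: [-1.4, 0.6, -0.5]
width: 0.06
```

>>> {"api": "jog_arm", "payload": {"motion": [{"dx": 0,"dy": 0,"dz": 0,"twist": 0},{"dx": 0,"dy": 0,"dz": 0,"twist": 0},{"dx": 0,"dy": 0,"dz": 0,"twist": 0},{"dx": 0,"dy": 0,"dz": 0,"twist": 0},{"dx": 0,"dy": 0,"dz": 0,"twist": 0},{"dx": 0,"dy": 0,"dz": 0,"twist": 0}], "gripper": 0.0, "newtons": 55}}

```text
t: 3.03
eef_pos: [0.5011, -0.1379, 0.1146]
ee_rot: [1.903, 1.569, 0.078]
force: [-0.6, -0.3, 0.4]
width: 0.0253
```

Run:
```python
from h import *
jog((.4998,-.1400,.112),75.5)
for n in ['wrist','scene']: cv2.imwrite(f'pics/{n}2.png',arm.grab_frame(n)[:,:,::-1])
```

```text
t 3.03 p [ 0.5011 -0.1379  0.1146] jaw -104.56 toolx [ 0.002  0.    -1.   ] | d [ 0.0026 -0.0007  0.0024] twist -0.061431014963318376 F [-0.6 -0.3  0.4] w 0.0253 q6 1.21
```

View pics/scene2.png

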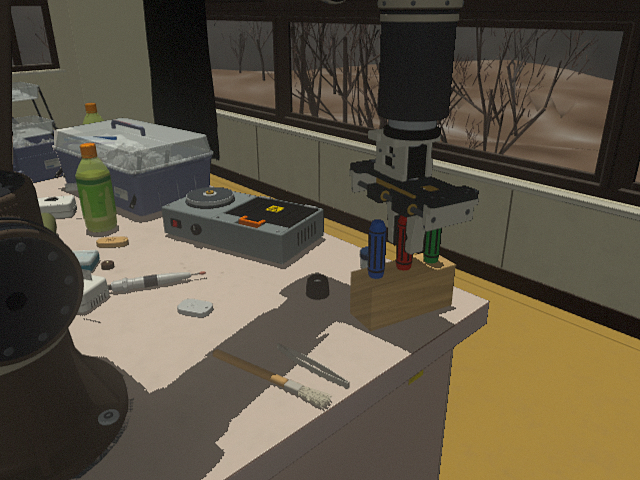

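Gripped, with width 25 mm. I'll lift and check the blade.

>>> {"api": "jog_arm", "payload": {"motion": [{"dx": -0.03,"dy": 0,"dz": 0,"twist": 0},{"dx": -0.065,"dy": 0,"dz": 0,"twist": 0},{"dx": -0.1,"dy": 0,"dz": 0,"twist": 0},{"dx": -0.1,"dy": 0,"dz": 0,"twist": 0},{"dx": -0.1,"dy": 0,"dz": 0,"twist": 0}]}}

```text
t: 3.55
eef_pos: [0.5017, -0.1379, 0.2157]
ee_rot: [1.917, 1.566, 0.092]
force: [-0.5, 0.4, -0.6]
width: 0.0229
```

Run:
```python
from h import *
jog((.458,.1807,.215),-163.6)
p,M,s=rd()
for n in ['scene','top']:
    f=arm.grab_frame(n)[:,:,::-1];m=arm.camera_model(n)
    for dz in (0,-.0446,-.1046): print(n,proj(m,p+[0,0,dz]))
    if n=='scene':crop(f,330,120,490,300,4,'pics/s3.png')
    else: crop(f,380,150,500,300,4,'pics/t3.png')
```

```text
t 3.55 p [ 0.5017 -0.1379  0.2157] jaw -104.57 toolx [ 0.005  0.    -1.   ] | d [ 0.0006 -0.1225 -0.2973] twist 59.03162082226697 F [-0.5  0.4 -0.6] w 0.0229 q6 1.21
scene [408.93711252 172.43575138]
scene [406.95910103 202.91545492]
scene [404.43928078 241.74403322]
top [452.4781127  222.05853457]
top [445.61754358 228.37060187]
top [437.54942992 235.79367064]
```

View pics/s3.png

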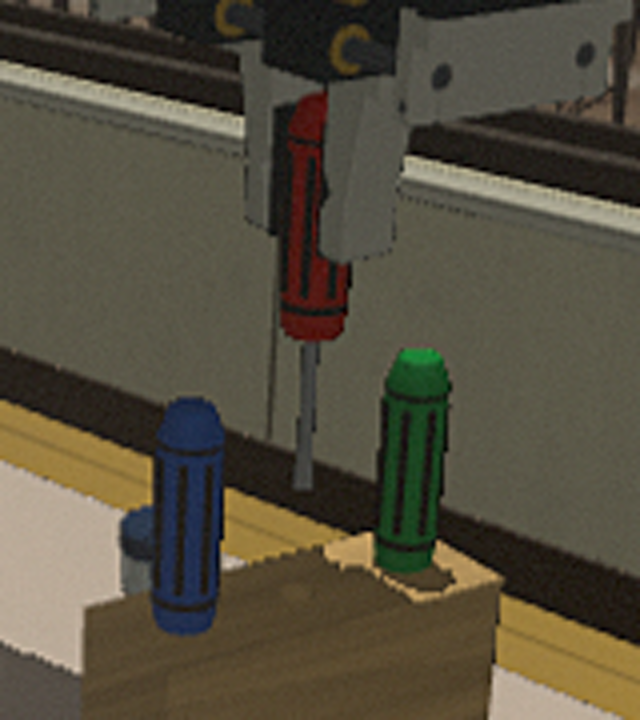

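>>> {"api": "jog_arm", "payload": {"motion": [{"dx": 0,"dy": -0.01,"dz": -0.04,"twist": 0},{"dx": 0,"dy": -0.1225,"dz": -0.2973,"twist": 59},{"dx": 0,"dy": -0.1225,"dz": -0.2973,"twist": 59},{"dx": 0,"dy": -0.1225,"dz": -0.2973,"twist": 59},{"dx": 0,"dy": -0.1225,"dz": -0.2973,"twist": 59},{"dx": 0,"dy": -0.1225,"dz": -0.2973,"twist": 59},{"dx": 0,"dy": -0.1225,"dz": -0.2973,"twist": 59},{"dx": 0,"dy": -0.1225,"dz": -0.2973,"twist": 59},{"dx": 0,"dy": -0.1225,"dz": -0.2973,"twist": 59},{"dx": 0,"dy": -0.1225,"dz": -0.2973,"twist": 59},{"dx": 0,"dy": -0.1225,"dz": -0.2973,"twist": 59},{"dx": 0,"dy": -0.1225,"dz": -0.2973,"twist": 59}]}}

```text
t: 4.65
eef_pos: [0.4558, 0.1808, 0.2118]
ee_rot: [0.384, 1.567, -2.471]
force: [0.5, -0.7, -1.0]
width: 0.0235
```

Run:
```python
from h import *
jog((.458,.1807,.18),-163.6)
p,M,s=rd()
for n in ['scene','top','wrist']:
    m=arm.camera_model(n);f=arm.grab_frame(n)[:,:,::-1]
    print(n,'tip',proj(m,p+[0,0,-.1046]),'slot',proj(m,(.4587,.1811,.062)))
    if n=='scene':crop(f,180,120,340,260,5,'pics/s4.png')
    elif n=='top': crop(f,180,200,320,310,5,'pics/t4.png')
    else: cv2.imwrite('pics/w4.png',f)
```

```text
t 4.65 p [0.4558 0.1808 0.2118] jaw -163.56 toolx [-0.003 -0.002 -1.   ] | d [ 0.0318  0.0007 -0.0022] twist 0.03798584886800427 F [ 0.5 -0.7 -1. ] w 0.0235 q6 -0.49
scene tip [248.77574284 198.07373221] slot [251.31662661 220.79878984]
top tip [245.20846405 265.8997824 ] slot [249.65094711 267.63026298]
wrist tip [322.73083101 244.22195012] slot [319.31652674 229.44731848]
```

View pics/s4.png

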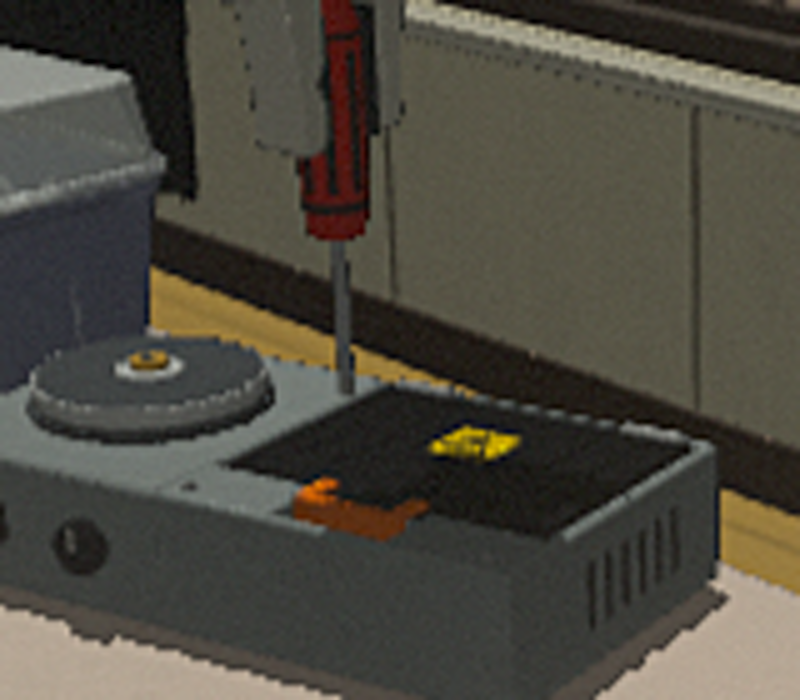

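View pics/t4.png

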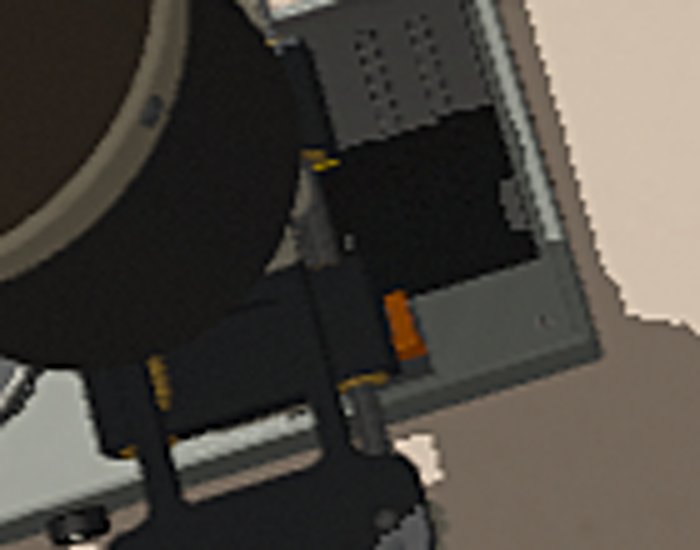

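View pics/w4.png

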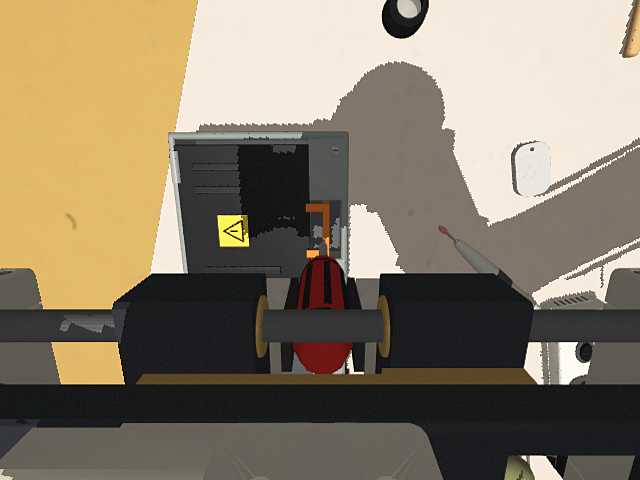

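Run:
```python
from h import *
f=cv2.imread('pics/w4.png'); crop(f,280,180,360,270,8,'pics/w4c.png')
f=cv2.imread('pics/scene0.png'); crop(f,225,200,285,240,12,'pics/s0c.png')
f=cv2.imread('pics/top0.png'); crop(f,220,245,280,290,12,'pics/t0c.png')
```

```text
(no output)
```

View pics/w4c.png

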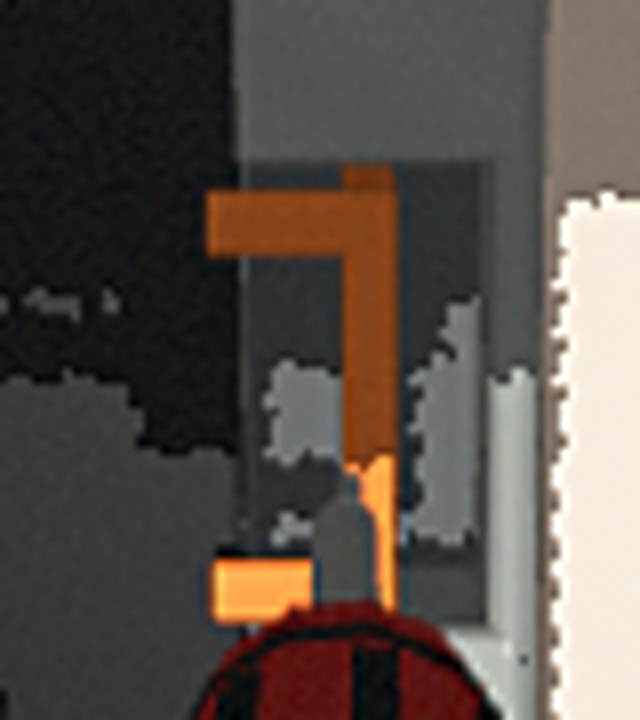

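View pics/s0c.png

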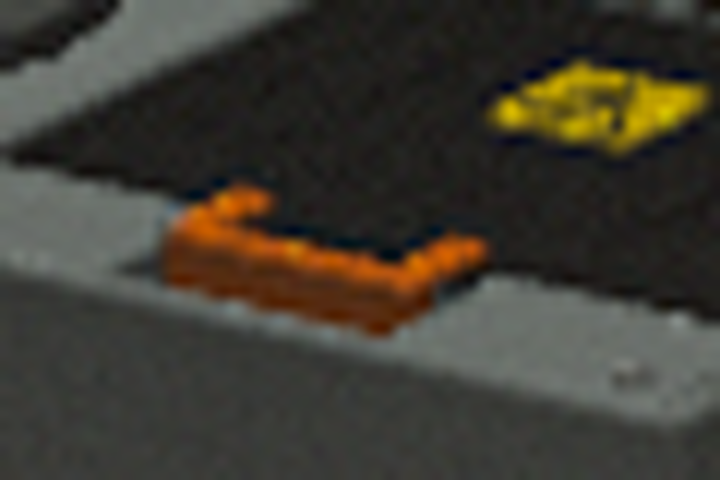

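View pics/t0c.png

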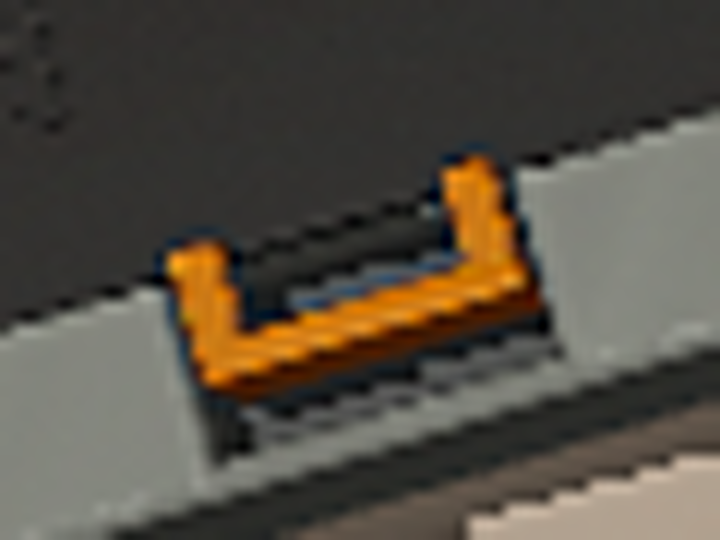

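Run:
```python
from h import *
m=arm.camera_model('wrist'); t=arm.camera_model('top'); s=arm.camera_model('scene')
th=np.radians(16.42); ex=np.array([np.cos(th),np.sin(th)]);ey=np.array([-ex[1],ex[0]])
o=np.array([.5119,.1968])
def loc(p): d=p[:2]-o; return np.round([d@ex*1000,d@ey*1000],1)
W=lambda u,v,z: toplane(m,(u/8+280,v/8+180),z)
T=lambda u,v,z: toplane(t,(u/12+220,v/12+245),z)
S=lambda u,v,z: toplane(s,(u/12+225,v/12+200),z)
print('wrist guard',loc(W(240,400,.062)),'bar',loc(W(343,400,.0655)),'hooks y',loc(W(300,257,.0655)),loc(W(300,560,.0655)))
print('wrist front rim edge',loc(W(545,300,.062)),'recess front',loc(W(488,300,.062)))
print('top guard',loc(T(345,230,.062)),'bar',loc(T(352,300,.0655)),'hooks',loc(T(240,335,.0655)),loc(T(460,265,.0655)))
print('scene bar inner',loc(S(275,240,.0655)),loc(S(405,270,.0655)))
p,M,_=rd(); print('tip now',loc(p))
# tip by scene at z
print('tip via scene',loc(toplane(s,(249.2,198.2),p[2]-.1046)))
```

```text
wrist guard [-47.    0.4] bar [-58.3  -0.4] hooks y [-53.7 -16.2] [-53.6  17.7]
wrist front rim edge [-80.3 -10.8] recess front [-74.1 -10.8]
top guard [-49.1  -0.1] bar [-59.9   1.2] hooks [-60.  18.] [-59.6 -15.2]
scene bar inner [-62.3   2.3] [-62.1 -22.1]
tip now [-57.9  -0.3]
tip via scene [-60.3  -2. ]
```

```bash
cat >> h.py <<'E'
th=np.radians(16.42); ex=np.array([np.cos(th),np.sin(th)]);ey=np.array([-ex[1],ex[0]])
o=np.array([.5119,.1968])
def W(x,y,z): q=o+ex*x/1000+ey*y/1000; return np.array([q[0],q[1],z])
def loc(p): d=np.array(p)[:2]-o; return np.round([d@ex*1000,d@ey*1000],1)
E
python3 - <<'E'
from h import *
jog(W(-54.5,.8,.170),-163.6)
E
```

```text
t 4.8 p [0.4564 0.1802 0.2127] jaw -163.5 toolx [-0.001 -0.001 -1.   ] | d [ 0.0427 -0.0011 -0.0035] twist 0.10022100392109223 F [-0.6 -0.4 -1. ] w 0.0231 q6 -0.49
```

>>> {"api": "jog_arm", "payload": {"motion": [{"dx": 0.01,"dy": -0.001,"dz": -0.0035,"twist": 0},{"dx": 0.025,"dy": -0.001,"dz": -0.0035,"twist": 0},{"dx": 0.035,"dy": -0.001,"dz": -0.0035,"twist": 0},{"dx": 0.042,"dy": -0.001,"dz": -0.0035,"twist": 0},{"dx": 0.042,"dy": -0.001,"dz": -0.0035,"twist": 0}]}}

```text
t: 5.22
eef_pos: [0.4591, 0.1817, 0.1696]
ee_rot: [0.375, 1.567, -2.48]
force: [0.5, 0.6, -1.1]
width: 0.0229
```

Run:
```python
from h import *
jog(W(-54.5,.8,.150),-163.6)
p,M,s=rd();print(loc(p))
for n in ['scene','wrist']:
    m=arm.camera_model(n);f=arm.grab_frame(n)[:,:,::-1]
    if n=='scene':crop(f,225,185,285,240,12,'pics/s5.png')
    else: crop(f,280,160,360,260,6,'pics/w5.png')
```

```text
t 5.22 p [0.4591 0.1817 0.1696] jaw -163.59 toolx [-0.003 -0.002 -1.   ] | d [ 0.0196 -0.0004 -0.0005] twist 0.008896852427028534 F [ 0.5  0.6 -1.1] w 0.0229 q6 -0.49
[-54.9   0.4]
```

View pics/s5.png

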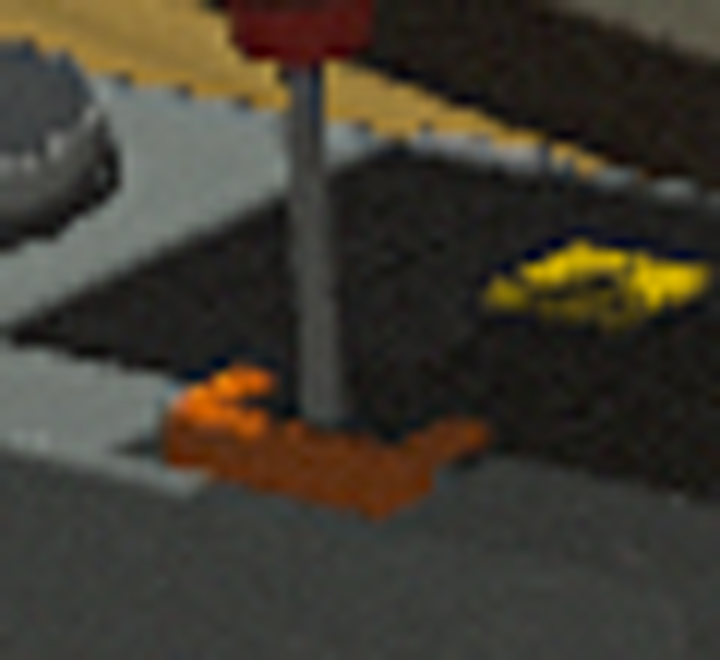

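View pics/w5.png

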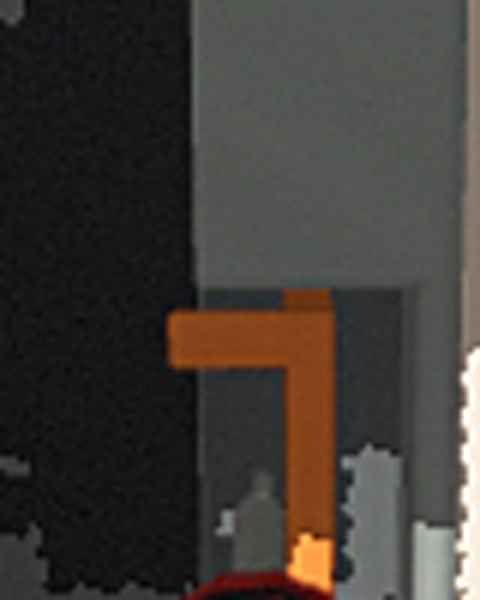

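The blade tip is inside the slot's outline, nearer the catch, and its thin side lies across the slot. I'll shift +1.5 mm in sharpener x and insert.

>>> {"api": "jog_arm", "payload": {"motion": [{"dx": 0,"dy": -0.0005,"dz": -0.002,"twist": 0},{"dx": 0.008,"dy": -0.0005,"dz": -0.002,"twist": 0},{"dx": 0.016,"dy": -0.0005,"dz": -0.002,"twist": 0},{"dx": 0.022,"dy": -0.0005,"dz": -0.002,"twist": 0},{"dx": 0.022,"dy": -0.0005,"dz": -0.002,"twist": 0}]}}

```text
t: 5.73
eef_pos: [0.4607, 0.1831, 0.1479]
ee_rot: [0.312, 1.568, -2.543]
force: [0.1, 1.1, -1.5]
width: 0.0233
```

Run:
```python
from h import *
p,M,s=rd();print(loc(p))
jog(W(-66,.8,p[2]),-163.6)
for n in ['scene','wrist']:
    m=arm.camera_model(n);f=arm.grab_frame(n)[:,:,::-1]
    if n=='scene':crop(f,225,185,285,240,12,'pics/s6.png')
    else: crop(f,280,160,360,260,6,'pics/w6.png')
```

```text
[-53.    1.3]
t 5.73 p [0.4607 0.1831 0.1479] jaw -163.58 toolx [-0.002 -0.001 -1.   ] | d [0.     0.0005 0.013 ] twist 0.022812774787297485 F [ 0.1  1.1 -1.5] w 0.0233 q6 -0.49
```

View pics/s6.png

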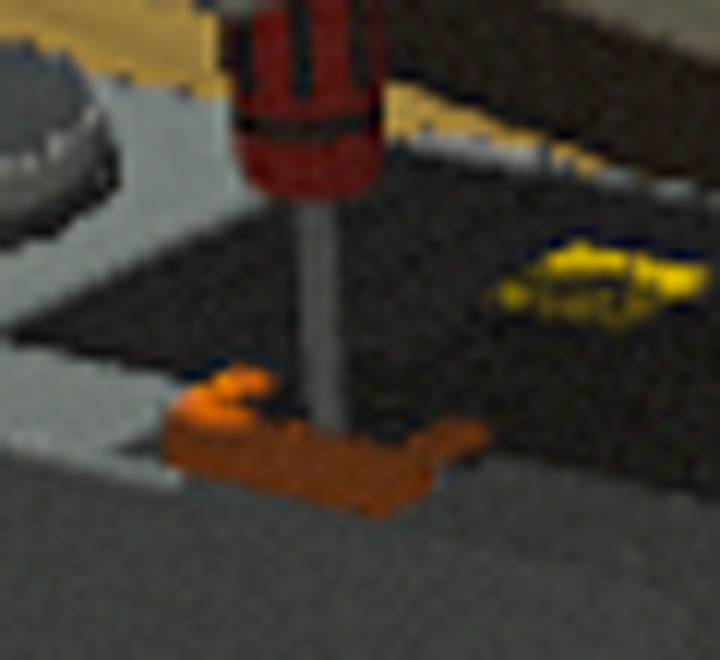

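View pics/w6.png

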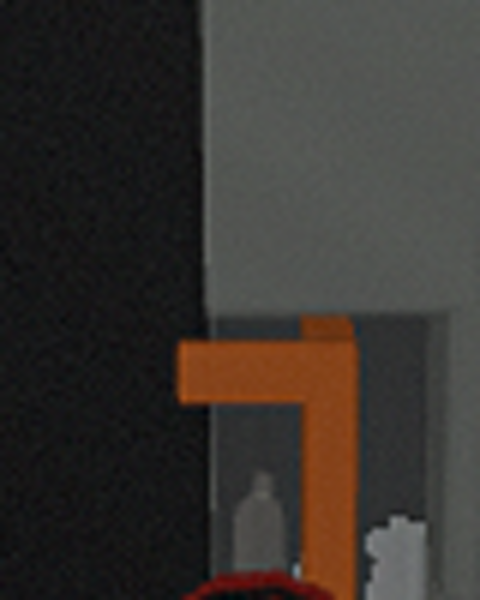

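The blade is in the slot, with tip z about 43 mm and no contact force. I'll push towards the sharpener's -x.

>>> {"api": "jog_arm", "payload": {"motion": [{"dx": 0,"dy": 0,"dz": 0.003,"twist": 0},{"dx": 0,"dy": 0,"dz": 0.006,"twist": 0},{"dx": 0,"dy": 0,"dz": 0.009,"twist": 0},{"dx": 0,"dy": 0,"dz": 0.011,"twist": 0},{"dx": 0,"dy": 0,"dz": 0.011,"twist": 0},{"dx": 0,"dy": 0,"dz": 0.011,"twist": 0}]}}

```text
t: 6.33
eef_pos: [0.4517, 0.1811, 0.1501]
ee_rot: [-2.834, 1.569, 0.595]
force: [5.4, 0.3, -1.8]
width: 0.0227
```

Run:
```python
from h import *
p,M,s=rd();print(loc(p), s['force'][:2]@ex if 0 else np.array(s['force'])[:2]@ex)
f=arm.grab_frame('scene')[:,:,::-1];crop(f,180,120,340,260,5,'pics/s7.png')
```

```text
[-62.2   1.9] 5.292334316796125
```

View pics/s7.png

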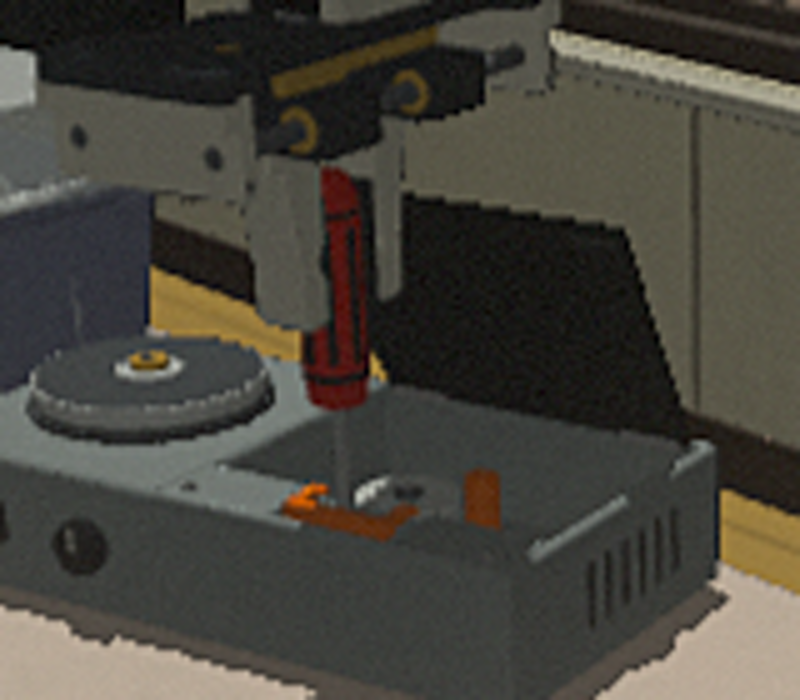

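The guard has sprung open and the orange idler post is visible in the bay. I'll ease back, lift out, and look at the bay from here.

>>> {"api": "jog_arm", "payload": {"motion": [{"dx": 0,"dy": 0,"dz": -0.005,"twist": 0},{"dx": 0,"dy": 0,"dz": -0.008,"twist": 0},{"dx": -0.01,"dy": 0,"dz": -0.008,"twist": 0},{"dx": -0.03,"dy": 0,"dz": -0.008,"twist": 0},{"dx": -0.065,"dy": 0,"dz": -0.008,"twist": 0},{"dx": -0.065,"dy": 0,"dz": -0.008,"twist": 0}]}}

```text
t: 6.88
eef_pos: [0.4606, 0.1835, 0.2204]
ee_rot: [-2.983, 1.565, 0.446]
force: [1.7, 0.6, 1.0]
width: 0.0229
```

Run:
```python
from h import *
p,M,s=rd();print(loc(p))
jog((.5011,-.1379,.2157),-104.56)
for n in ['scene','wrist']:
    m=arm.camera_model(n);f=arm.grab_frame(n)[:,:,::-1]
    print(n,'tip',proj(m,p+[0,0,-.1046]))
    cv2.imwrite(f'pics/{n}8.png',f)
    if n=='scene': crop(f,180,120,340,260,5,'pics/s8.png')
```

```text
[-53.    1.8]
t 6.88 p [0.4606 0.1835 0.2204] jaw -163.52 toolx [ 0.005  0.002 -1.   ] | d [0.0041 0.3197 0.0523] twist -58.95861635087476 F [1.7 0.6 1. ] w 0.0229 q6 -0.49
scene tip [249.75788007 192.65674677]
wrist tip [321.86263252 244.08375551]
```

View pics/s8.png

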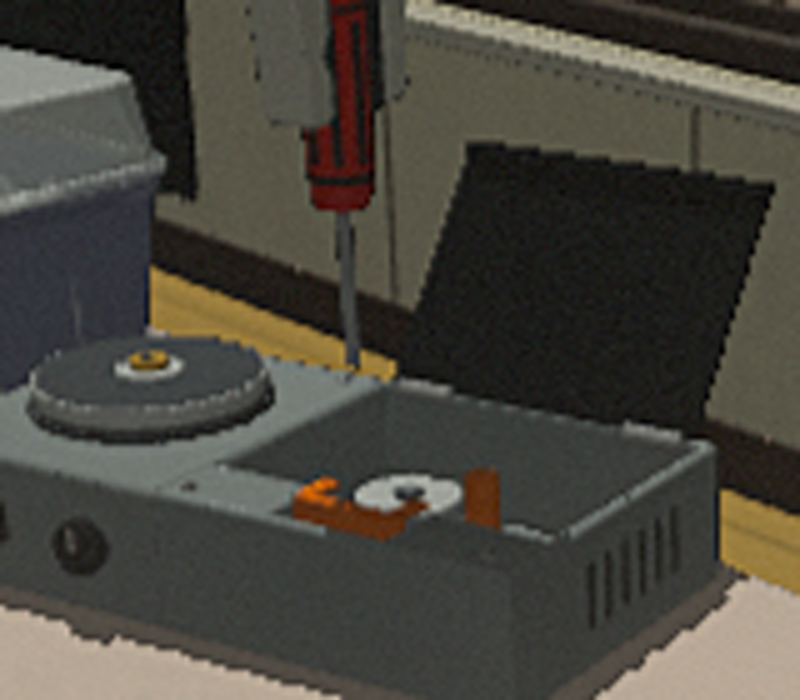

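View pics/wrist8.png

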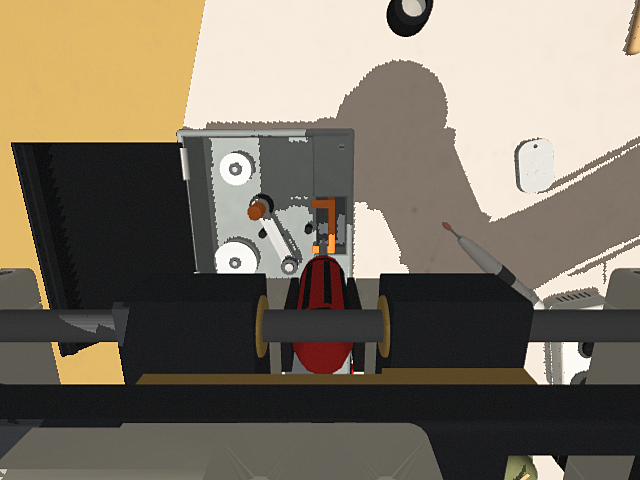

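The guard is fully open and the catch is back. The idler post is at wrist (256,212) and its pivot at (289,266). The driver is still straight in the grip. I'll take it back to the block.

>>> {"api": "jog_arm", "payload": {"motion": [{"dx": 0.0,"dy": 0.3197,"dz": 0.0523,"twist": -59},{"dx": 0.0,"dy": 0.3197,"dz": 0.0523,"twist": -59},{"dx": 0.0,"dy": 0.3197,"dz": 0.0523,"twist": -59},{"dx": 0.0,"dy": 0.3197,"dz": 0.0523,"twist": -59},{"dx": 0.0,"dy": 0.3197,"dz": 0.0523,"twist": -59},{"dx": 0.0,"dy": 0.3197,"dz": 0.0523,"twist": -59},{"dx": 0.0,"dy": 0.3197,"dz": 0.0523,"twist": -59},{"dx": 0.0,"dy": 0.3197,"dz": 0.0523,"twist": -59},{"dx": 0.0,"dy": 0.3197,"dz": 0.0523,"twist": -59},{"dx": 0.0,"dy": 0.3197,"dz": 0.0523,"twist": -59},{"dx": 0.0,"dy": 0.3197,"dz": 0.0523,"twist": -59},{"dx": 0.0,"dy": 0.3197,"dz": 0.0523,"twist": -59}]}}

```text
t: 7.98
eef_pos: [0.4979, -0.1389, 0.2135]
ee_rot: [-1.416, 1.568, 3.039]
force: [-1.1, -0.4, -1.6]
width: 0.0233
```

Run:
```python
from h import *
p,M,s=rd()
jog((.5011,-.1379,.180),-104.56)
for n in ['scene']:
    m=arm.camera_model(n);f=arm.grab_frame(n)[:,:,::-1]
    print(n,'tip',proj(m,p+[0,0,-.1046]),'hole',proj(m,(.4997,-.1395,.07)))
    crop(f,330,120,490,300,4,'pics/s9.png')
```

```text
t 7.98 p [ 0.4979 -0.1389  0.2135] jaw -104.77 toolx [-0.003  0.    -1.   ] | d [ 0.0335  0.0029 -0.0018] twist -0.20912367899032347 F [-1.1 -0.4 -1.6] w 0.0233 q6 1.21
scene tip [403.22912894 244.10218432] hole [402.81006522 267.81179278]
```

View pics/s9.png

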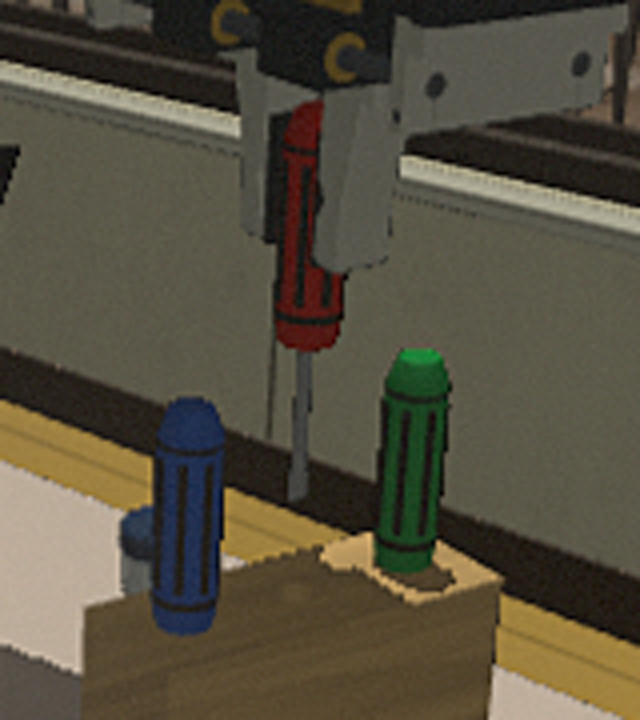

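>>> {"api": "jog_arm", "payload": {"motion": [{"dx": 0.0,"dy": 0.0025,"dz": -0.0015,"twist": 0},{"dx": 0.015,"dy": 0.0025,"dz": -0.0015,"twist": 0},{"dx": 0.028,"dy": 0.0025,"dz": -0.0015,"twist": 0},{"dx": 0.028,"dy": 0.0025,"dz": -0.0015,"twist": 0},{"dx": 0.028,"dy": 0.0025,"dz": -0.0015,"twist": 0}]}}

```text
t: 8.45
eef_pos: [0.5016, -0.137, 0.1863]
ee_rot: [-1.191, 1.569, -3.015]
force: [0.3, -0.5, -0.5]
width: 0.0232
```

Run:
```python
from h import *
p,M,s=rd()
jog((.5008,-.1384,.1146),-104.56)
for n in ['scene','top']:
    m=arm.camera_model(n);f=arm.grab_frame(n)[:,:,::-1]
    print(n,'tip',proj(m,p+[0,0,-.1046]),'hole',proj(m,(.4997,-.1395,.07)))
    if n=='scene':crop(f,370,200,450,300,7,'pics/s10.png')
    else: cv2.imwrite('pics/t10.png',f)
jog((.5008,-.1384,.1146),-104.56)
```

```text
t 8.45 p [ 0.5016 -0.137   0.1863] jaw -104.51 toolx [-0.002 -0.    -1.   ] | d [ 0.0717 -0.0003  0.0016] twist 0.046310032685440206 F [ 0.3 -0.5 -0.5] w 0.0232 q6 1.21
scene tip [402.72679823 259.74209072] hole [402.81006522 267.81179278]
top tip [433.48364162 239.1262001 ] hole [433.66693786 241.42520416]
t 8.55 p [ 0.5024 -0.1373  0.1874] jaw -104.51 toolx [ 0.001 -0.    -1.   ] | d [ 0.0728 -0.0013  0.0015] twist 0.04734981312768127 F [ 0.2  0.6 -0.5] w 0.0231 q6 1.21
```

View pics/s10.png

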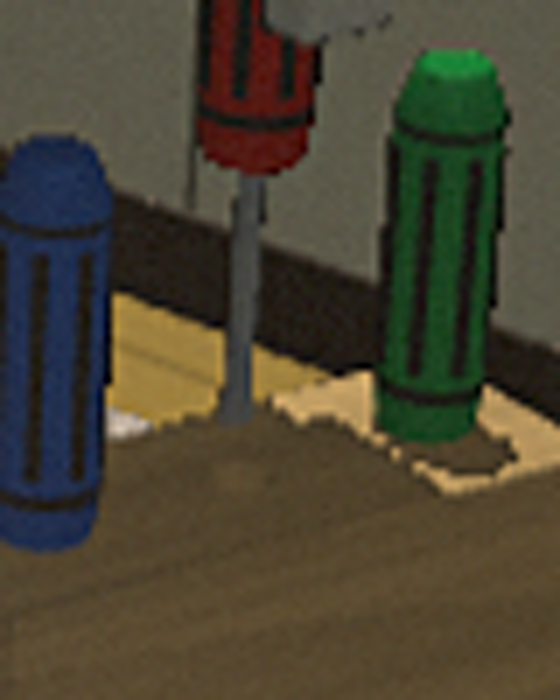

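View pics/t10.png

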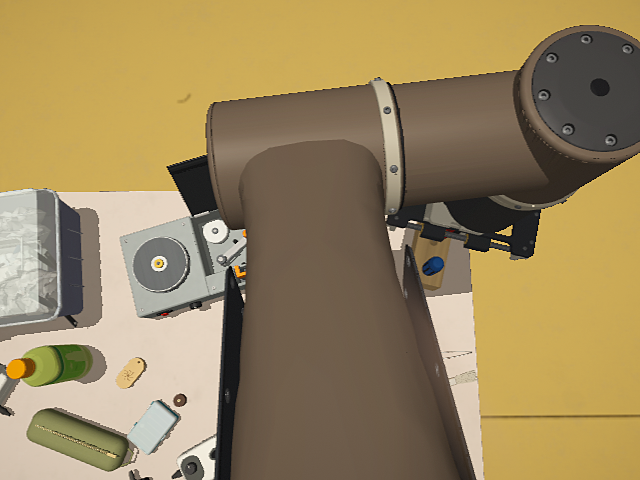

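The tip sits right over the hole, at scene (404,260) against the hole at (404,268). I'll lower it.

>>> {"api": "jog_arm", "payload": {"motion": [{"dx": 0.005,"dy": -0.0006,"dz": 0.0008,"twist": 0},{"dx": 0.015,"dy": -0.0006,"dz": 0.0008,"twist": 0},{"dx": 0.025,"dy": -0.0006,"dz": 0.0008,"twist": 0},{"dx": 0.025,"dy": -0.0006,"dz": 0.0008,"twist": 0}]}}

```text
t: 8.88
eef_pos: [0.4995, -0.1383, 0.1591]
ee_rot: [-1.43, 1.567, 3.028]
force: [-0.4, 0.7, -0.9]
width: 0.0232
```

Run:
```python
from h import *
p,M,s=rd()
jog((.5008,-.1384,.1146),-104.56)
n='scene'
m=arm.camera_model(n);f=arm.grab_frame(n)[:,:,::-1]
print(n,'tip',proj(m,p+[0,0,-.1046]),'hbottom',proj(m,p+[0,0,-.0446]))
crop(f,370,200,450,300,7,'pics/s11.png')
```

```text
t 8.88 p [ 0.4995 -0.1383  0.1591] jaw -104.6 toolx [-0.004  0.    -1.   ] | d [ 0.0445  0.0014 -0.0003] twist -0.04063514801927681 F [-0.4  0.7 -0.9] w 0.0232 q6 1.21
scene tip [401.51009169 276.87117594] hbottom [403.87329782 240.15008796]
```

View pics/s11.png

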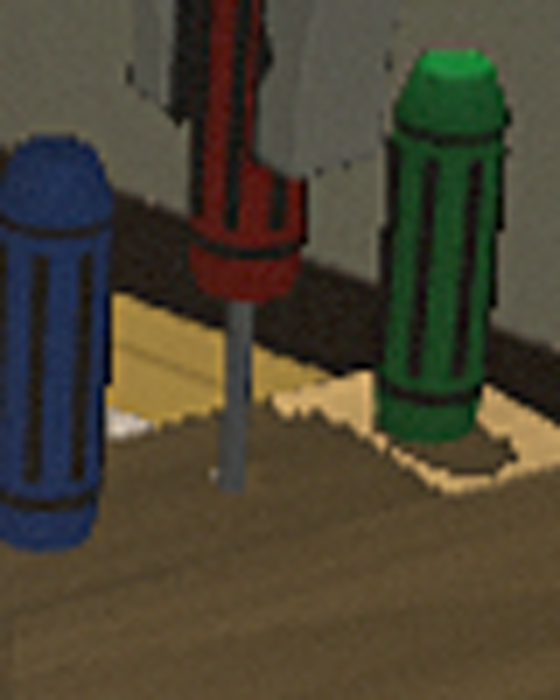

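The shaft disappears into the block at (403,270) with no force, so it is in the hole. I'll lower it fully.

>>> {"api": "jog_arm", "payload": {"motion": [{"dx": 0.015,"dy": 0.0006,"dz": 0,"twist": 0},{"dx": 0.03,"dy": 0.0006,"dz": 0,"twist": 0},{"dx": 0.04,"dy": 0.0006,"dz": 0,"twist": 0},{"dx": 0.044,"dy": 0.0006,"dz": 0,"twist": 0},{"dx": 0.044,"dy": 0.0006,"dz": 0,"twist": 0},{"dx": 0.044,"dy": 0.0006,"dz": 0,"twist": 0}]}}

```text
t: 9.43
eef_pos: [0.5019, -0.1387, 0.1178]
ee_rot: [0.013, 1.571, -1.812]
force: [0.1, -0.2, -0.7]
width: 0.0233
```

Run:
```python
from h import *
p,M,s=rd()
jog((.5008,-.1384,.1146),-104.56)
f=arm.grab_frame('scene')[:,:,::-1]
crop(f,370,200,450,300,7,'pics/s12.png')
```

```text
t 9.43 p [ 0.5019 -0.1387  0.1178] jaw -104.55 toolx [-0. -0. -1.] | d [ 0.0032 -0.0011  0.    ] twist 0.008298254143568329 F [ 0.1 -0.2 -0.7] w 0.0233 q6 1.21
```

View pics/s12.png

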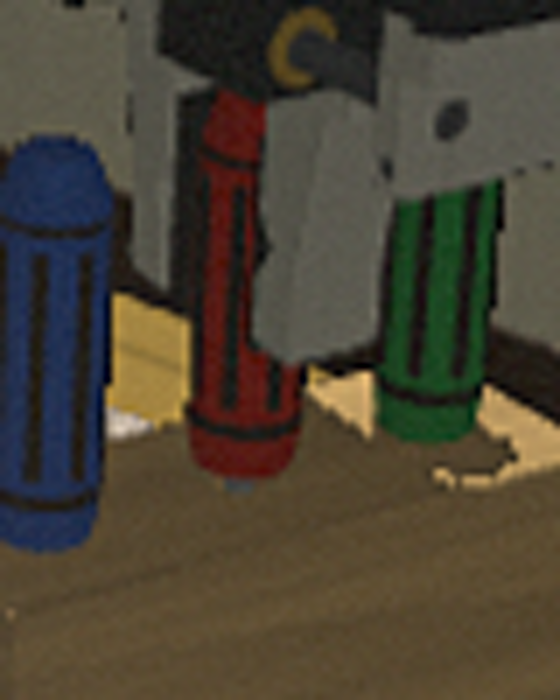

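A little shaft still shows (about 3 mm). I'll lower that much, then open and lift away.

>>> {"api": "jog_arm", "payload": {"motion": [{"dx": 0.0015,"dy": 0,"dz": 0,"twist": 0},{"dx": 0.003,"dy": 0,"dz": 0,"twist": 0},{"dx": 0.003,"dy": 0,"dz": 0,"twist": 0}]}}

```text
t: 9.73
eef_pos: [0.5017, -0.1385, 0.1147]
ee_rot: [2.088, 1.57, 0.263]
force: [0.1, -0.0, 0.2]
width: 0.023
```

>>> {"api": "jog_arm", "payload": {"motion": [{"dx": 0,"dy": 0,"dz": 0,"twist": 0},{"dx": 0,"dy": 0,"dz": 0,"twist": 0},{"dx": 0,"dy": 0,"dz": 0,"twist": 0},{"dx": 0,"dy": 0,"dz": 0,"twist": 0},{"dx": 0,"dy": 0,"dz": 0,"twist": 0}], "gripper": 0.06}}

```text
t: 10.15
eef_pos: [0.5017, -0.1386, 0.1147]
ee_rot: [1.755, 1.571, -0.07]
force: [-0.3, 0.7, -0.4]
width: 0.0509
```

>>> {"api": "jog_arm", "payload": {"motion": [{"dx": -0.03,"dy": 0,"dz": 0,"twist": 0},{"dx": -0.07,"dy": 0,"dz": 0,"twist": 0},{"dx": -0.11,"dy": 0,"dz": 0,"twist": 0},{"dx": -0.15,"dy": 0,"dz": 0,"twist": 0},{"dx": -0.15,"dy": 0,"dz": 0,"twist": 0}]}}

```text
t: 10.57
eef_pos: [0.5053, -0.1393, 0.2733]
ee_rot: [1.688, 1.558, -0.135]
force: [2.2, -0.1, 1.1]
width: 0.06
```

Run:
```python
from h import *
p,M,s=rd()
jog((.5008,-.1384,.1146),-104.56)
f=arm.grab_frame('scene')[:,:,::-1]
crop(f,340,180,460,300,5,'pics/s13.png')
# idler geometry from wrist8 (pose then: settled near same)
```

```text
t 10.57 p [ 0.5053 -0.1393  0.2733] jaw -104.5 toolx [ 0.013 -0.002 -1.   ] | d [ 0.1586 -0.0066  0.0005] twist 0.06256382334846933 F [ 2.2 -0.1  1.1] w 0.06 q6 1.21
```

View pics/s13.png

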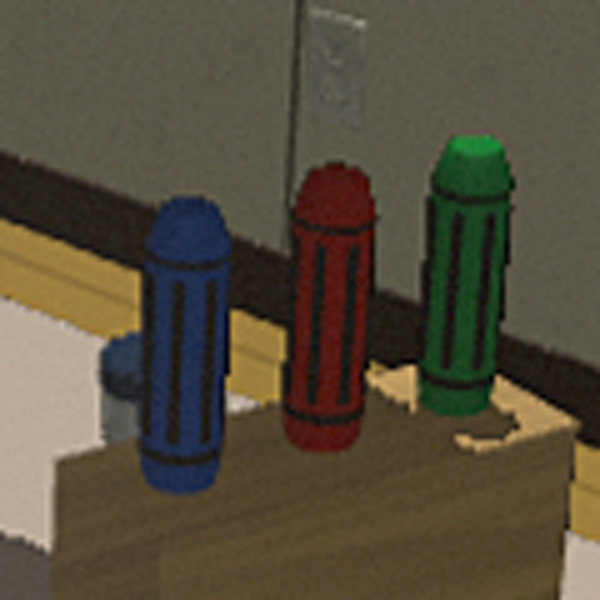

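The red driver stands seated in its hole. Now I'll work out the idler geometry from wrist8.

Run:
```python
from h import *
p,M,s=rd(); m=arm.camera_model('wrist'); K,e,A=cam(m)
off=M.T@(e-p); RA=M.T@A; print(off); np.savez('handeye.npz',off=off,RA=RA)
p8=np.array([.4606,.1835,.2204])
tx=np.array([.005,.002,-1]);tx/=np.linalg.norm(tx);a=np.radians(-163.52);z=np.array([np.cos(a),np.sin(a),0]);z-=tx*(z@tx);z/=np.linalg.norm(z);y=np.cross(z,tx)
M8=np.c_[tx,y,z]; m8=dict(camera_matrix=K,eye=p8+M8@off,attitude=R.from_matrix(M8@RA).as_euler('xyz'))
for n,uv,z in [('post',(256,212),.056),('pivot',(289,266),.036),('rimFR',(352,131),.062),('rimBR',(180,131),.062)]:
    print(n,loc(toplane(m8,uv,z)))
f=cv2.imread('pics/wrist8.png'); crop(f,170,120,360,280,4,'pics/w8c.png')
jog(W(30,-40,.24),-73.6)
```

```text
[-1.47693640e-01  7.19830426e-02  1.19714804e-04]
post [  8.1 -10.8]
pivot [-18.5  48.2]
rimFR [-76.8 -80.8]
rimBR [ 67.3 -80.6]
t 10.62 p [ 0.504  -0.1387  0.2694] jaw -104.53 toolx [ 0.009 -0.    -1.   ] | d [ 0.0298 -0.0305 -0.3079] twist -30.933677139241098 F [-0.3  0.1 -0.8] w 0.0604 q6 1.21
```

View pics/w8c.png

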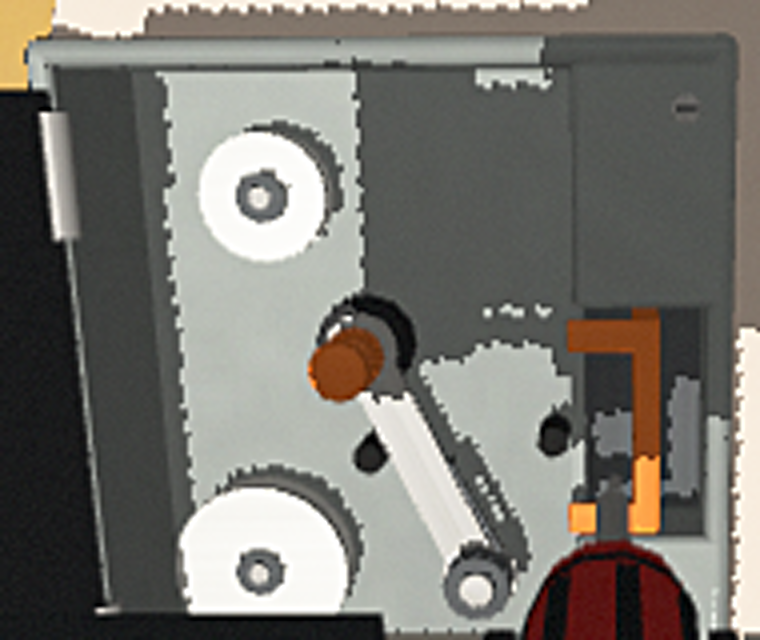

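Pivot is at about (-19,48) and post at about (8,-11), so the arm measures 65 mm as given. At the stop the post should be near (-37,-14) in the sharpener frame. Next I'll move above and behind the post with closed fingers and the jaws along the sharpener's y.

Run:
```python
from h import *
jog(W(34,-13,.24),-73.6)
```

```text
t 10.62 p [ 0.504  -0.1387  0.2694] jaw -104.53 toolx [ 0.009 -0.    -1.   ] | d [ 0.0298 -0.0409 -0.3331] twist -30.933677139241098 F [-0.3  0.1 -0.8] w 0.0604 q6 1.21
```

>>> {"api": "jog_arm", "payload": {"motion": [{"dx": 0.01,"dy": -0.041,"dz": -0.333,"twist": 149},{"dx": 0.01,"dy": -0.041,"dz": -0.333,"twist": 149},{"dx": 0.01,"dy": -0.041,"dz": -0.333,"twist": 149},{"dx": 0.01,"dy": -0.041,"dz": -0.333,"twist": 149},{"dx": 0.01,"dy": -0.041,"dz": -0.333,"twist": 149},{"dx": 0.01,"dy": -0.041,"dz": -0.333,"twist": 149},{"dx": 0.01,"dy": -0.041,"dz": -0.333,"twist": 149},{"dx": 0.01,"dy": -0.041,"dz": -0.333,"twist": 149},{"dx": 0.01,"dy": -0.041,"dz": -0.333,"twist": 149},{"dx": 0.01,"dy": -0.041,"dz": -0.333,"twist": 149},{"dx": 0.01,"dy": -0.041,"dz": -0.333,"twist": 149},{"dx": 0.01,"dy": -0.041,"dz": -0.333,"twist": 149},{"dx": 0.01,"dy": -0.041,"dz": -0.333,"twist": 149},{"dx": 0.01,"dy": -0.041,"dz": -0.333,"twist": 149},{"dx": 0.01,"dy": -0.041,"dz": -0.333,"twist": 149},{"dx": 0.01,"dy": -0.041,"dz": -0.333,"twist": 149},{"dx": 0.01,"dy": -0.041,"dz": -0.333,"twist": 149},{"dx": 0.01,"dy": -0.041,"dz": -0.333,"twist": 149},{"dx": 0.01,"dy": -0.041,"dz": -0.333,"twist": 149},{"dx": 0.01,"dy": -0.041,"dz": -0.333,"twist": 149}], "gripper": 0.0, "newtons": 20}}

```text
t: 12.28
eef_pos: [0.5453, 0.1938, 0.2536]
ee_rot: [1.621, 1.569, -2.639]
force: [0.1, 0.9, 0.2]
width: 0.0002
```

Run:
```python
from h import *
jog(W(34,-13,.15),106.4)
m=arm.camera_model('wrist');f=arm.grab_frame('wrist')[:,:,::-1]; cv2.imwrite('pics/w14.png',f)
for q in [W(8,-11,.056),W(34,-13,.056)]: print(proj(m,q))
g=arm.grab_frame('scene')[:,:,::-1]; cv2.imwrite('pics/s14.png',g)
```

```text
t 12.28 p [0.5453 0.1938 0.2536] jaw 115.92 toolx [-0.001 -0.001 -1.   ] | d [ 0.1036 -0.0028 -0.0012] twist 9.515966795765962 F [0.1 0.9 0.2] w 0.0002 q6 -1.8
[327.73154229 195.70017779]
[321.41839625 220.73643601]
```

View pics/w14.png

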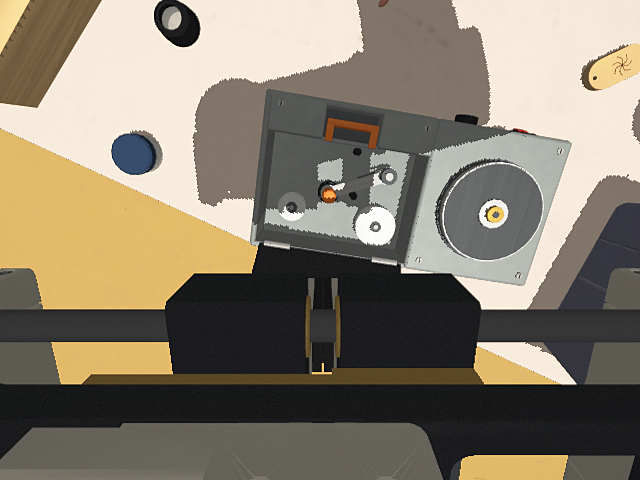

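View pics/s14.png

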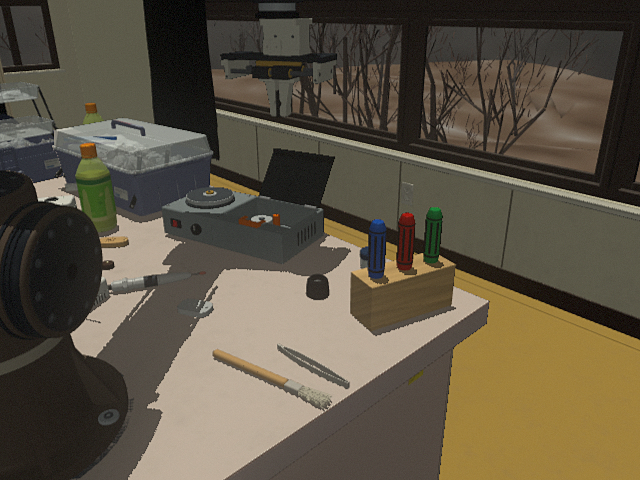

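The post is at wrist (327,196), exactly as predicted. I'll complete the twist and go down behind it.

>>> {"api": "jog_arm", "payload": {"motion": [{"dx": 0.02,"dy": -0.003,"dz": -0.001,"twist": 7},{"dx": 0.06,"dy": -0.003,"dz": -0.001,"twist": 9.5},{"dx": 0.1,"dy": -0.003,"dz": -0.001,"twist": 9.5},{"dx": 0.13,"dy": -0.003,"dz": -0.001,"twist": 9.5},{"dx": 0.13,"dy": -0.003,"dz": -0.001,"twist": 9.5},{"dx": 0.13,"dy": -0.003,"dz": -0.001,"twist": 9.5}]}}

```text
t: 12.88
eef_pos: [0.5481, 0.1938, 0.1234]
ee_rot: [2.024, 1.567, -2.392]
force: [0.5, -0.1, 1.1]
width: 0.0003
```

Run:
```python
from h import *
jog(W(34,-13,.05),106.4); print(loc(rd()[0]))
m=arm.camera_model('wrist');f=arm.grab_frame('wrist')[:,:,::-1]; cv2.imwrite('pics/w15.png',f)
g=arm.grab_frame('scene')[:,:,::-1]; crop(g,180,120,340,260,5,'pics/s15.png')
```

```text
t 12.88 p [0.5481 0.1938 0.1234] jaw 106.97 toolx [-0.003 -0.003 -1.   ] | d [ 0.0734 -0.0004  0.0003] twist 0.5685318132386641 F [ 0.5 -0.1  1.1] w 0.0003 q6 -1.95
[ 33.9 -13.1]
```

View pics/w15.png

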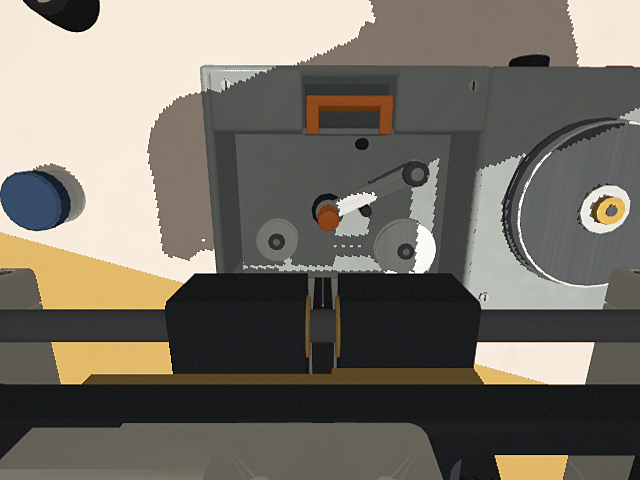

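View pics/s15.png

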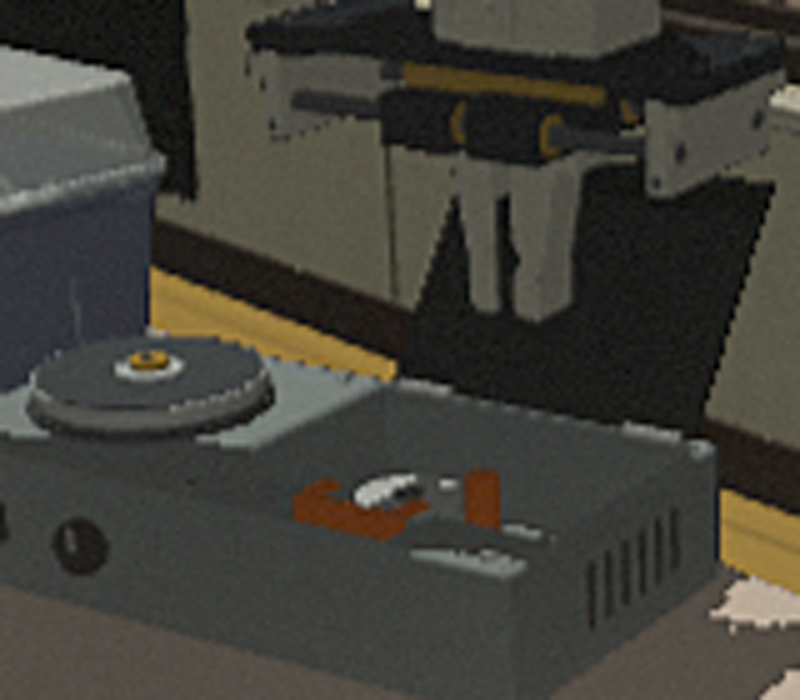

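>>> {"api": "jog_arm", "payload": {"motion": [{"dx": 0.025,"dy": 0,"dz": 0,"twist": 0.5},{"dx": 0.05,"dy": 0,"dz": 0,"twist": 0.5},{"dx": 0.068,"dy": 0,"dz": 0,"twist": 0.5},{"dx": 0.073,"dy": 0,"dz": 0,"twist": 0.5},{"dx": 0.073,"dy": 0,"dz": 0,"twist": 0.5},{"dx": 0.073,"dy": 0,"dz": 0,"twist": 0.5}]}}

```text
t: 13.48
eef_pos: [0.5501, 0.1952, 0.0535]
ee_rot: [-1.369, 1.568, 0.487]
force: [-0.0, -0.5, 1.2]
width: 0.0005
```

Run:
```python
from h import *
p,M,s=rd();print(loc(p))
jog(W(34-44,-13,.05),106.4)
g=arm.grab_frame('scene')[:,:,::-1]; crop(g,180,120,340,260,5,'pics/s16.png')
```

```text
[ 36.2 -12.3]
t 13.48 p [0.5501 0.1952 0.0535] jaw 106.34 toolx [ 0.002  0.001 -1.   ] | d [ 0.0034  0.0462 -0.0008] twist -0.0629520174551601 F [-0.  -0.5  1.2] w 0.0005 q6 -1.96
```

View pics/s16.png

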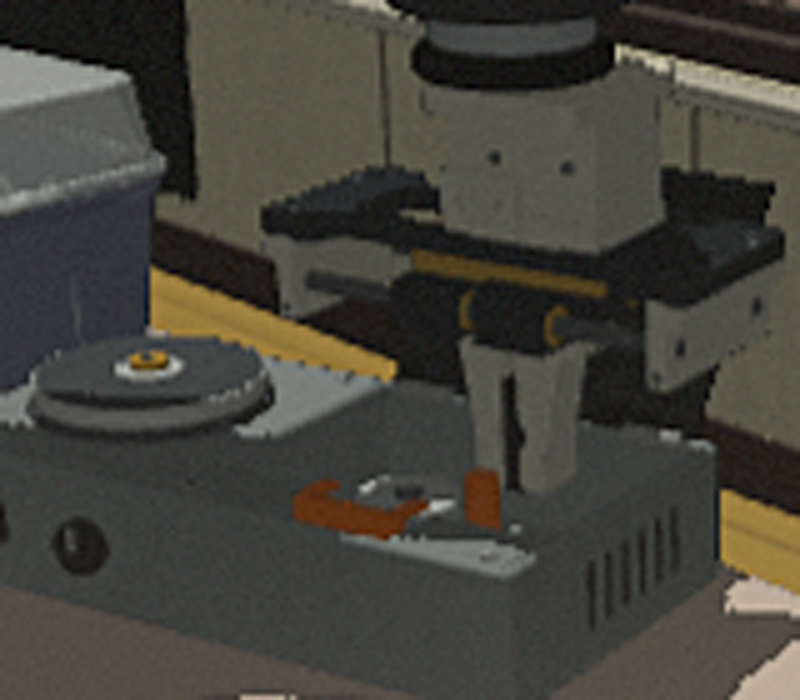

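>>> {"api": "jog_arm", "payload": {"motion": [{"dx": 0.002,"dy": 0.008,"dz": -0.001,"twist": 0},{"dx": 0.002,"dy": 0.014,"dz": -0.001,"twist": 0},{"dx": 0.002,"dy": 0.02,"dz": -0.002,"twist": 0},{"dx": 0.002,"dy": 0.026,"dz": -0.003,"twist": 0},{"dx": 0.002,"dy": 0.032,"dz": -0.003,"twist": 0},{"dx": 0.002,"dy": 0.038,"dz": -0.003,"twist": 0},{"dx": 0.002,"dy": 0.042,"dz": -0.003,"twist": 0},{"dx": 0.002,"dy": 0.045,"dz": -0.003,"twist": 0},{"dx": 0.002,"dy": 0.045,"dz": -0.003,"twist": 0}]}}

```text
t: 14.28
eef_pos: [0.5071, 0.1789, 0.0509]
ee_rot: [-1.488, 1.568, 0.368]
force: [5.8, -2.1, 0.2]
width: 0.0004
```

Run:
```python
from h import *
p,M,s=rd();print(loc(p),np.array(s['force'])[:2]@ex,np.array(s['force'])[:2]@ey)
jog(W(-20,-14,.05),106.4)
f=arm.grab_frame('wrist')[:,:,::-1]; crop(f,190,60,510,300,2.5,'pics/w17.png')
g=arm.grab_frame('scene')[:,:,::-1]; crop(g,180,120,340,260,5,'pics/s17.png')
```

```text
[ -9.6 -15.8] 4.94184132170692 -3.6805912186887535
t 14.28 p [0.5071 0.1789 0.0509] jaw 106.32 toolx [ 0.003  0.001 -1.   ] | d [0.0009 0.0104 0.0018] twist -0.07653238569542964 F [ 5.8 -2.1  0.2] w 0.0004 q6 -1.99
```

View pics/s17.png

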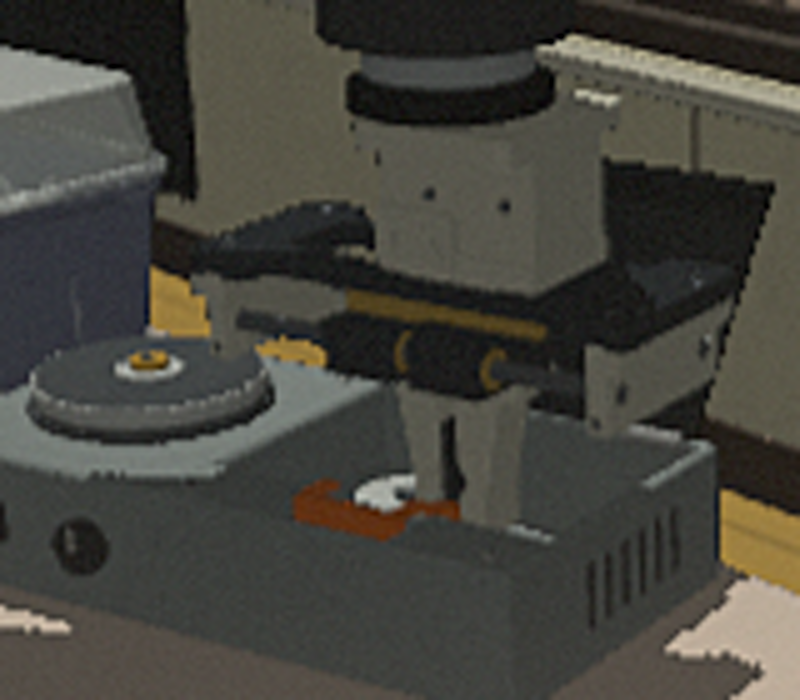

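View pics/w17.png

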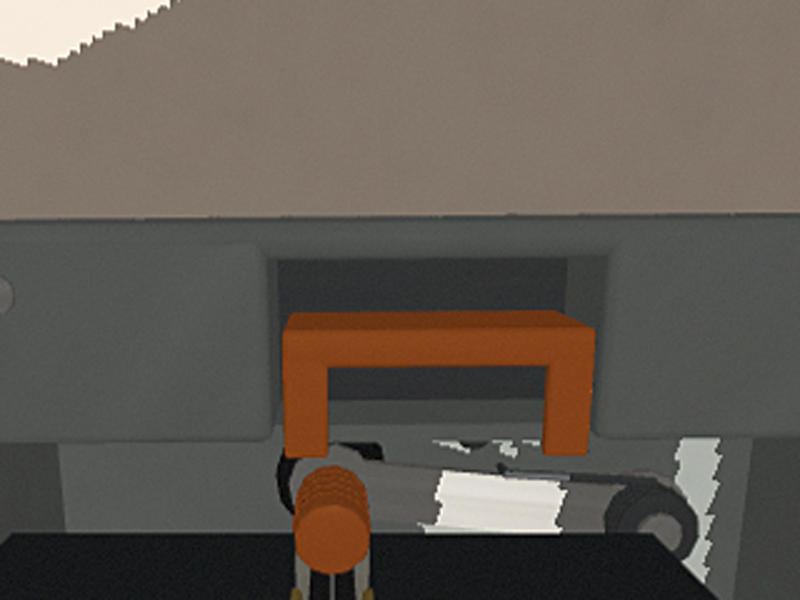

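The post is pushed squarely at the finger middle, at about 0.5 rad with 5–6 N. I'll continue to the stop.

>>> {"api": "jog_arm", "payload": {"motion": [{"dx": 0,"dy": 0.004,"dz": 0.0005,"twist": 0},{"dx": 0,"dy": 0.007,"dz": 0.001,"twist": 0},{"dx": 0,"dy": 0.01,"dz": 0.001,"twist": 0},{"dx": 0,"dy": 0.01,"dz": 0.001,"twist": 0},{"dx": 0,"dy": 0.01,"dz": 0.001,"twist": 0}]}}

```text
t: 14.8
eef_pos: [0.4978, 0.1776, 0.0509]
ee_rot: [-1.403, 1.567, 0.453]
force: [6.3, -1.2, 0.1]
width: 0.0003
```

Run:
```python
from h import *
p,M,s=rd();print(loc(p),np.array(s['force'])[:2]@ex,np.array(s['force'])[:2]@ey)
f=arm.grab_frame('wrist')[:,:,::-1]; crop(f,190,60,510,300,2.5,'pics/w18.png')
```

```text
[-19.  -14.4] 5.713816569637509 -2.946207395378681
```

View pics/w18.png

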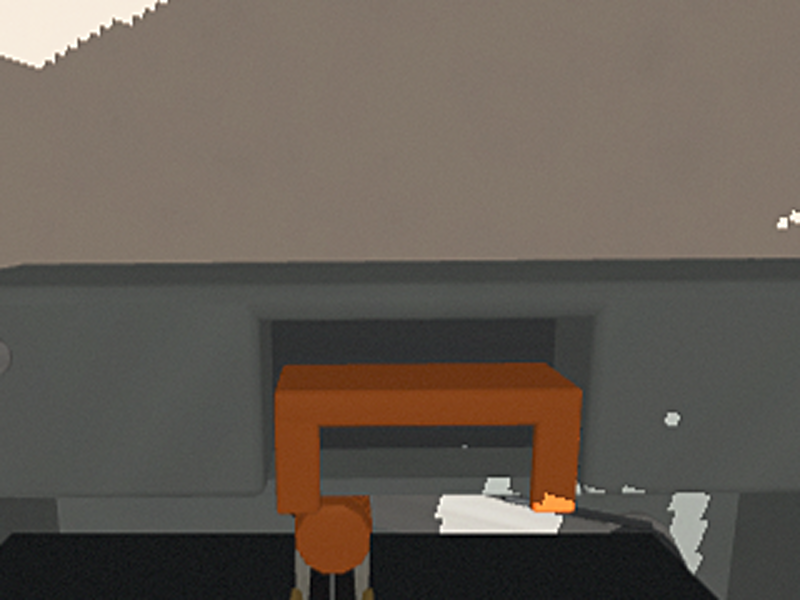

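>>> {"api": "jog_arm", "payload": {"motion": [{"dx": 0,"dy": 0.001,"dz": 0.0005,"twist": 0},{"dx": 0,"dy": 0.002,"dz": 0.0005,"twist": 0},{"dx": 0,"dy": 0.003,"dz": 0.0005,"twist": 0},{"dx": 0,"dy": 0.003,"dz": 0.0005,"twist": 0},{"dx": 0,"dy": 0.003,"dz": 0.0005,"twist": 0}]}}

```text
t: 15.27
eef_pos: [0.4967, 0.1778, 0.0511]
ee_rot: [-1.45, 1.564, 0.406]
force: [14.8, -3.8, -5.6]
width: 0.0004
```

Run:
```python
from h import *
p,M,s=rd();print(loc(p),np.array(s['force'])[:2]@ex,np.array(s['force'])[:2]@ey,s['force'])
```

```text
[-20.  -13.9] 13.09425115273732 -7.863480099108635 [14.78302632 -3.84133639 -5.64377511]
```

Run:
```python
from h import *
m=arm.camera_model('wrist');f=arm.grab_frame('wrist')[:,:,::-1]; crop(f,270,230,450,300,4.4,'pics/w19.png')
print(proj(m,W(-36.8,-14.5,.056)))
t=arm.camera_model('scene');g=arm.grab_frame('scene')[:,:,::-1]; cv2.imwrite('pics/s19f.png',g);crop(g,180,120,340,260,5,'pics/s19.png')
p,M,s=rd();print(loc(p),s['t'],s['force'])
```

```text
[321.50916078 274.19923311]
[-19.9 -13.9] 15.3667 [13.61770516 -4.49018811 -4.7825063 ]
```

View pics/w19.png

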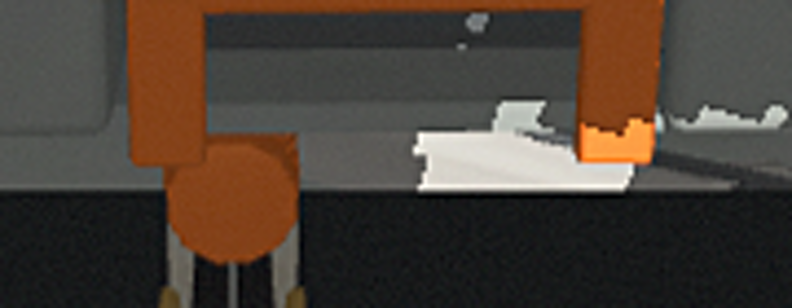

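View pics/s19.png

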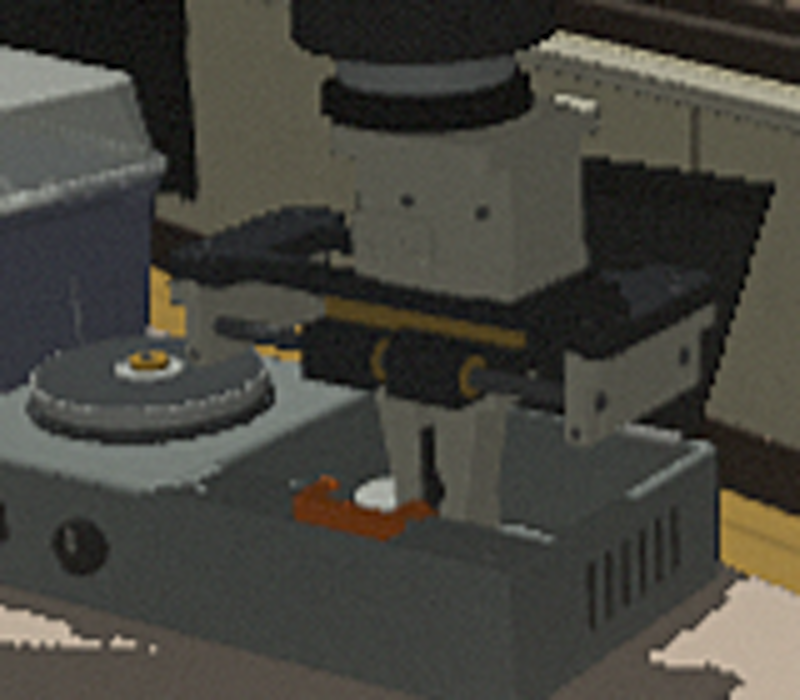

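>>> {"api": "jog_arm", "payload": {"motion": [{"dx": 0,"dy": 0.0005,"dz": 0,"twist": 0},{"dx": 0,"dy": 0.0005,"dz": 0,"twist": 0},{"dx": 0,"dy": 0.0005,"dz": 0,"twist": 0},{"dx": 0,"dy": 0.0005,"dz": 0,"twist": 0},{"dx": 0,"dy": 0.0005,"dz": 0,"twist": 0},{"dx": 0,"dy": 0.0005,"dz": 0,"twist": 0}]}}

```text
t: 15.87
eef_pos: [0.4966, 0.1778, 0.0511]
ee_rot: [-1.45, 1.563, 0.406]
force: [16.7, -3.2, -6.4]
width: 0.0003
```

View pics/s19f.png

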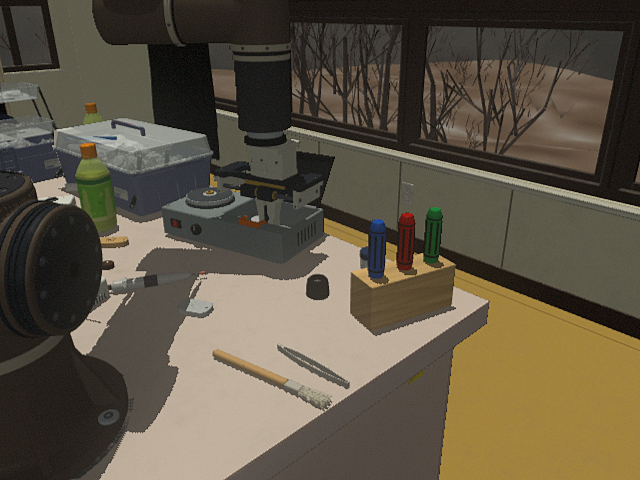

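Run:
```python
from h import *
p,M,s=rd();print(loc(p),s['t'],s['force'],np.abs(s['qd']).max())
```

```text
[-20.  -13.9] 15.8667 [16.69030833 -3.23201869 -6.36586009] 0.0012428502200550245
```

Pushing another 0.5 mm gave no travel and about 2 N more force, so the arm is hard on its stop. Red, blue and green drivers, loupe and pot are in place and the guard is open.

```bash
python3 -c "
from station import arm
print(arm.job_done())"
```

```text
the job is handed in; nothing more can be done
None
```

The job is done and handed in at about 16 s of the 50 s allowed, with the fingers still holding the idler arm on its stop.

- **Guard:** I took the red screwdriver from the middle hole, put its blade in the slot and pushed the catch away from the guard until the guard sprang fully open. The peak push I read was about 5 N. The later pictures show the guard still open and the catch back at rest.
- **Screwdriver:** It is back in its hole and released. The picture after letting go shows it upright with its handle resting on the block.
- **Idler:** I pushed the orange post forward with the closed fingers from behind; it is not gripped. The post ended within about 1.5 pixels of where its stop should be. In the last check, 0.5 mm more push gave no travel, and the force rose from about 14 N to 17 N. That is above the 6.2 N spring load and below the 40 N limit.
- **Rest of the bench:** In the last scene picture the drivers and loupe stand where they were. The parts pot is mostly hidden behind the block, but the part that shows is in place.

**Disagreements:** The three views of the slot differed by about 3–4 mm, so I corrected the blade's position before inserting it. At the stop the wrist also reads about 6 N downward; I took that as friction on the post and did not check it separately.

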